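Spread a snap ring with ring pliers and hold it open at the spindle groove

ROBOT

A 6-joint arm with a two-finger parallel gripper is mounted at the origin on a cart in front of the work surface, level with it; the furniture and walls round the work are solid. World frame = base frame: x ahead of the robot, y to its left, z up, the work surface at z = 0. Lengths are in m, angles in rad, forces in N, time in s.
With the tool pointing down it reaches from about 0.35 to 0.775 m from the base axis. Payload 7.3 kg.
Tool frame: the origin (TCP) lies at the very end of the fingers, on their centre line; the grasp point (between the pads) lies 19 mm behind it; z points along the fingers, y is the line along which they close (so a half turn about z gives the same grasp; the last joint's range is limited). The gripper opens to 92 mm and grips with 3 to 60 N. Pads are 19 mm wide; open, the fingers measure 130 mm over their backs; the gripper's body (75 mm by 190 mm) begins 47 mm behind the grasp point.
Start: joints at [-1.275, 0.342, 1.524, -0, 1.275, -0.146], TCP at [0.224, -0.475, 0.227] pointing down, gripper open.
Joint ranges: [-2.53, 2.53], [-0.77, 2.02], [0.04, 2.7], [-1, 4.14], [0.28, 2.66], [-3.11, 3.11]. Speed limits (rad/s): [2.57, 2.57, 3.14, 3.14, 3.14, 3.14].

INTERFACE

Orientations are given as [roll, pitch, yaw] about the fixed x, y, z axes, in that order (R = Rz(yaw) Ry(pitch) Rx(roll)).
In Python, from cell import robot gives the robot as it stands. The module is installed in compiled form; this text tells all that it offers.
- The arm moves only by the tool arm_command, never from a script. Its argument "moves" is a list of rows, each a list of 3 entries, a list of its own where there are three numbers: the shift along the tool's x, y, z in m, then the turn, a rotation vector about the tool's x, y, z in rad, then the finger opening in m, from 0 to 0.0918. In form: [[[dx, dy, dz], [ax, ay, az], claw], ...]. A call has exactly 5 rows; each row is the pose to reach, as a shift and turn from the pose commanded when the call began, along the tool's axes at that moment; what a row does not reach only later rows make up. A row lasts 1/10 s, in which the tool goes at most 50 mm and 8.59 degrees, less where a joint would pass 70% of its speed; a pose out of reach is approached as far as the arm can. A call with a gripper value outside its range is refused whole. The fingers move at their own pace and stop on an object; "squeeze" is the grip in N (left out, the last holds). Time passes only in rows, so rows that repeat a pose let the fingers close, or fill a call up. It gives the time, the measured TCP pose, the force, the opening and the grip force at its end, in the units of the state.
- robot.observe(): the state, without advancing time (a new reading comes with each control period).
- robot.read_camera(name): name is "side" or "top"; returns the picture (420x560x3 uint8, red, green, blue); there is no depth.
- robot.camera_model(name): a dict with "fx", "fy", "cx", "cy" (pixels), "R" (3x3) and "t" (3): a world point X has camera coordinates R X + t. Camera axes: x right, y down, z forward; pixel columns grow to the right and rows downward; lengths in m; the calibration is good to about 2 mm. A picture is of the moment at which its call begins. camera_model takes no time and is no camera call.
- robot.hand_in(): hands the job in; it is judged then, once.
The state is a dict: "time": time; "qpos": joint angles; "qvel": joint speeds; "joint_efforts": joint torques, N m; "tool_pos": TCP position; "tool_rot": TCP orientation; "contact_force": force on the tool from outside, world axes, zero at the start; "torque": the same for the moment, N m; "opening": finger opening in m; "grip_force": force on a finger pad.
Only numpy, scipy, OpenCV 4.12 (cv2) and the standard library are available. Lean on these libraries where they do the work, as an engineer would, in place of code of your own. Each camera call takes 0.05 s, during which the arm holds its last target. There are 200 camera calls.

TASK

Take the ring pliers up out of the slotted rack and use them to spread the larger snap ring, the one that fits the spindle. Carry it spread on the plier tips, lower it flat over the shaft until it stands round the groove, level with it and clear of the metal all round, and finish there still squeezing the pliers, holding the ring wide open, so that I can check it with the loupe before it is let close. Handle the ring only with the pliers, do not force it on the shaft, and leave the other ring and everything else where it is.

Things in the scene. Friction and masses are not known exactly. Their poses are not given: they have to be found in the camera images.
- pliers: Black twin-pivot ring pliers, 167 mm long, 0.12-0.2 kg, standing tips down in the rack's slot on a pivot plate 15 x 53 x 18 mm. Origin midway between the pivots (12 mm either side along y); z up to the handles, y from handle to handle, x its thin way (9 mm). Same both ways round. Squeezing the handles along y spreads the tips: 6.5 N per handle at first, about 22 N at the stop with the ring on.
- handles (a point): Midway between the rubber handle sleeves (14 mm thick, bowed outward), 72 mm above the pliers' origin; they run from 42 to 95 mm above it. Width over their outsides: 68.6 mm relaxed, 61 mm at a lever angle of 0.04 rad, 49 at 0.12, 39 at 0.20, about 32 at the stop. Close to about 64 mm to carry the pliers with the tips together; move gently, they can swing in the fingers.
- tips (a point): Midway between the jaw shoulders, 58 mm below the pliers' origin. Under each shoulder stands a flat blade 14 mm long, 8 mm wide along x, 4 mm thick. Relaxed, the blades' outer faces are 15 mm apart at the shoulders, 10 mm at the lower ends; at the stop about 45 mm and nearly upright. Each shoulder juts out 7.5 mm beyond its blade.
- plier_l (a joint): Angle of one plier lever, rad: 0 relaxed, tips together; 0.255 at the stop, tips fully spread. The other lever follows it.
- rack: Grey block 92 x 66 mm, top 75 mm above the bench, on a bright 104 x 78 mm foot, with two slots 13 mm wide and 44 mm long (along y), 22 mm either side of its middle along x. The pliers stand in the slot on its -x side, their axes parallel to the rack's; the other is empty. Origin centre of the underside. Fixed.
- ring: The larger snap ring, dark spring steel, 50 mm outside, 40 mm inside, 4 mm thick, 28 g, lying flat on its holder. Origin its centre when relaxed, underside, 30 mm above the bench; x to the gap and the two lugs; z up. The arms bend open when the lugs are pushed apart (10 N each) and grip the blades. Spread with the shoulders 3 to 8 mm above it; once spread it follows the pliers rigidly.
- ring_lugs (a point): Point in the gap midway between the lugs, 29.5 mm from the ring's origin along its x, at half thickness. The lugs' inner faces are 22.2 mm apart here along the ring's y, closing a little outward; each lug is 6 mm wide, 24 mm long, its end 42 mm from the origin. The plier blades go down here, pliers' y along the ring's y.
- ring_eye (a point): Centre of the opening of the ring when spread, 3.4 mm from the ring's origin toward the gap, at half the ring's thickness: the shaft's axis belongs here, with 2 mm clearance all round at the pliers' stop.
- ring_arm_l (a joint): Angle of one ring arm, rad: 0 relaxed (then the ring is too small for the shaft), about 0.22 with the pliers at their stop, at least 0.17 wanted at the end.
- ring_arm_r (a joint): The same for the other arm of the ring.
- small_ring: The other snap ring, too small for the shaft: 33 mm outside, 25 mm inside. Origin centre of its underside. Leave it on its holder.
- stand_big: Bright ring holder, fixed: a block 49 mm wide whose top, 30 mm above the bench, carries the ring round a 34 mm boss 5.5 mm high; in front (37.5 to 43 mm from the boss's axis along +x) a 58 mm long bar of the same height carries the lug ends. Between block and bar is a 17 mm wide channel for the plier blades, floor 7 mm above the bench. Origin under the boss. The two holders may have swapped.
- stand_small: The same kind of holder, for the smaller ring: block 33 mm wide, bar 36 mm long, 30 mm high. Origin under the boss. Fixed.
- spindle: Turntable spindle head, fixed, upright: flange 110 mm across, 11 mm high; bearing housing 90 mm across up to 39 mm above the bench; spacer sleeve 51 mm across up to 53.5 mm; then the 42 mm shaft with a dark groove from 54.5 to 61.5 mm and a chamfered end (35 mm across) at 73 mm. Origin centre of the underside, z up along the shaft.
- groove (a point): Point on the shaft's axis at mid height of the groove, 58 mm above the bench.
- loupe: Black magnifier, 33 mm across, 29 mm high, standing on the bench. Origin centre of the underside. Leave it.
- jar: White screw-top jar, 47 mm across, 50 mm high, standing near the analyser. Origin centre of the underside. Leave it.
Things that resemble listed ones, but are neither listed nor needed, are in the scene too. Of the things shaped like the pliers, the black one is meant.

How it is judged:
On the way, in this order (a step that is already met when the one before it is completed fails the run):
1. the pliers are up out of the slot and their tips clear of the rack, while the ring still lies on its holder (z of tips in the frame of rack above 0.09 m and value of joint ring_arm_l below 0.03 rad and z of ring in the frame of stand_big below 0.034 m), for 0.1 s.
2. the ring is spread by the pliers and lifted clear of its holder (value of joint each of ring_arm_l, ring_arm_r above 0.14 rad and contact force between pliers and ring above 1 N and z of ring in the frame of stand_big above 0.045 m), for 0.1 s.
At the end, for the whole second after the job is handed in: The larger ring is round the shaft, its eye within 3 mm of the axis and within 1.5 mm of mid groove height, level within 0.09 rad, both arms spread by at least 0.17 rad by the pliers, neither ring nor pliers bearing on the spindle (under 1 N), the ring still, the fingers still squeezing the pliers (horizontal distance between ring_eye and groove below 0.003 m and z of ring_eye in the frame of groove between -0.0015 and 0.0015 m and angle between ring's own z axis and vertical below 0.09 rad and value of joint each of ring_arm_l, ring_arm_r above 0.17 rad and contact force between pliers and ring above 2 N and contact force between each of ring, pliers and spindle below 1 N and contact force between the fingers and pliers above 4 N and linear speed of ring below 0.01 m/s); the arm keeps its last pose, push and grip.
It fails at once if the ring is touched by the fingers (contact force between the fingers and ring above 0.5 N).
It fails at once if the ring is forced on the spindle (contact force between any of ring, pliers and spindle above 12 N).
It fails at once if the ring is dropped: below its holder's height (height (world z) of ring below 0.024 m).
It fails at once if the other ring, the loupe or the jar is moved (distance of small_ring from where it was at the start of the episode above 0.015 m or distance of any of loupe, jar from where it was at the start of the episode above 0.02 m).
It also fails if it takes over 45 s, if anything falls off the work surface, if the arm or the gripper's body presses on something with over 40 N, if the wrist force passes 120 N, or if a joint passes its speed limit or range.

## Working session

There is one attempt and no reset: what is moved stays moved. The work goes in short steps, Python scripts to look and compute and a tool call to move; the robot and the scene stay as the last step left them, time stands still between calls to the robot, and variables do not carry over. Pictures are saved under pics/ and viewed, at most 10 in all, crops included, and the job is handed in when it is done.

Besides the shell and the picture viewer there is one more tool, called after "Request:" as name(argument=value, ...) on one line, values as JSON. arm_command: Moves the arm, as the interface text tells. Its arguments: {"type":"object","properties":{"moves":{"type":"array"},"squeeze":{"type":"number"}},"required":["moves"]}

```bash
mkdir -p pics
python3 - <<'E'
from cell import robot
import cv2,numpy as np
for n in ("side","top"):
    im=robot.read_camera(n); cv2.imwrite(f"pics/{n}0.png",cv2.resize(im[:,:,::-1],(784,588),interpolation=cv2.INTER_CUBIC)); cv2.imwrite(f"pics/{n}0_raw.png",im[:,:,::-1])
    m=robot.camera_model(n); print(n,m, -np.array(m["R"]).T@np.array(m["t"]))
print(robot.observe())
E
```

```text
side {'fx': 383.38086360303043, 'fy': 383.38086360303043, 'cx': 274.8617071215867, 'cy': 206.84656751451226, 'R': array([[ 0.99866763,  0.04512309, -0.02503733],
       [ 0.00663093, -0.59337024, -0.80490235],
       [-0.05117608,  0.8036639 , -0.59287886]]), 't': array([-0.51973814, -0.00848899,  1.06508859])} [ 0.57360901 -0.83755818  0.61162284]
top {'fx': 486.39645146663617, 'fy': 486.39645146663617, 'cx': 279.0229865320978, 'cy': 205.3181254060801, 'R': array([[ 0.00802394, -0.99994991,  0.00598224],
       [-0.98788559, -0.00885401, -0.15493117],
       [ 0.15497638, -0.00466661, -0.98790715]]), 't': array([-0.15853856,  0.57713878,  1.08663486])} [ 0.40301646 -0.14834972  1.16385956]
{'time': 0.1, 'qpos': array([-1.27498674e+00,  3.42636566e-01,  1.52490280e+00, -5.54274308e-06,
        1.27539464e+00, -1.46022559e-01]), 'qvel': array([ 0.00087019,  0.00095323, -0.00179411, -0.00039934, -0.00105786,
       -0.00120522]), 'joint_efforts': array([ 1.25599741e-03, -4.32001233e+01, -2.44697589e+01,  7.19156116e-02,
        5.26074786e-02, -3.00604938e-05]), 'tool_pos': array([ 0.22439187, -0.47423881,  0.22612954]), 'tool_rot': array([-3.14026481e+00, -1.89927316e-04,  4.41833632e-01]), 'contact_force': array([-0.36607758,  0.64936743, -0.80991107]), 'torque': array([0.00952051, 0.05393457, 0.00087423]), 'grip_force': 0.0, 'opening': 0.09184546518267112}
```

View pics/top0.png

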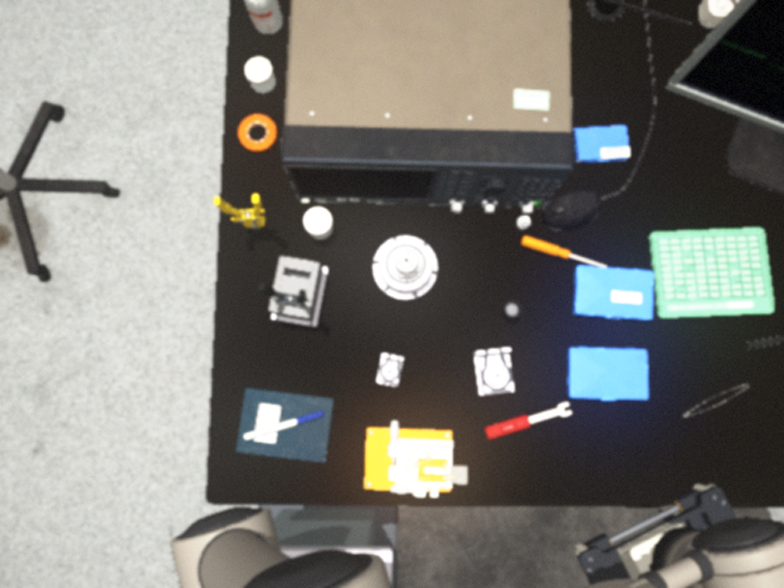

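View pics/side0.png

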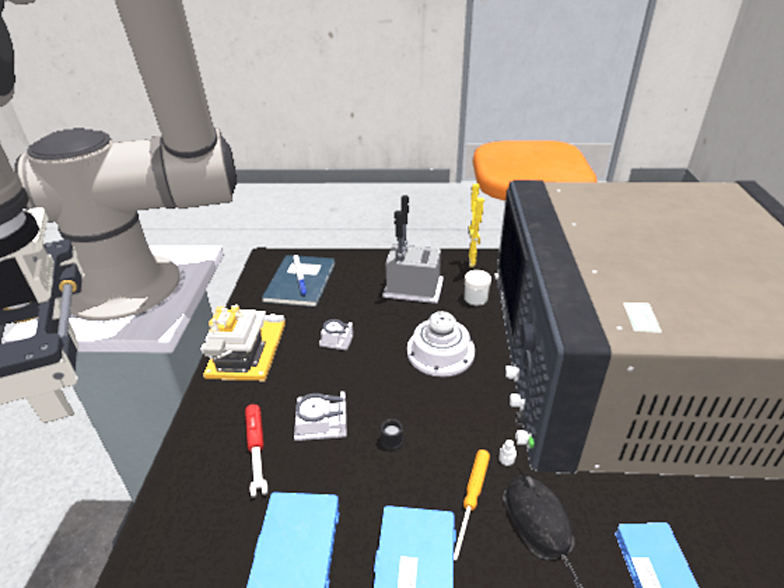

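Top view (784-wide): the black pliers stand in the grey rack at (298,288). The yellow look-alike is at (243,212) and isn't the one meant. The larger ring is on the holder at (494,372), the smaller at (390,370). The spindle is at (406,265), the loupe at (512,310) and the jar at (318,222). Next, an enlarged crop to confirm and measure.

Run:
```python
import cv2,numpy as np
t=cv2.imread("pics/top0_raw.png"); s=cv2.imread("pics/side0_raw.png")
def crop(im,x,y,w=56,h=42,k=7):
    c=cv2.resize(im[y:y+h,x:x+w],None,fx=k,fy=k,interpolation=cv2.INTER_CUBIC)
    for i in range(0,w,10): cv2.putText(c,str(x+i),(i*k,8),0,.3,(0,255,255),1); cv2.line(c,(i*k,10),(i*k,14),(0,255,255),1)
    for i in range(0,h,10): cv2.putText(c,str(y+i),(0,i*k+4),0,.3,(0,255,0),1); cv2.line(c,(20,i*k),(24,i*k),(0,255,0),1)
    return c
a=np.hstack([crop(t,185,180,56,60,7)[:294*1],]) if 0 else None
A=np.vstack([np.hstack([crop(t,182,182,57,42,7)[:294],crop(t,324,244,57,42,7)]),np.hstack([crop(t,262,166,57,42,7)*1,crop(s,265,138,57,42,7)])])
A[294:,:399]=crop(t,261,164,57,53,5.5 and 7)[:294] if 0 else A[294:,:399]
cv2.imwrite("pics/crops.png",A); print(A.shape)
```

```text
(588, 798, 3)
```

View pics/crops.png

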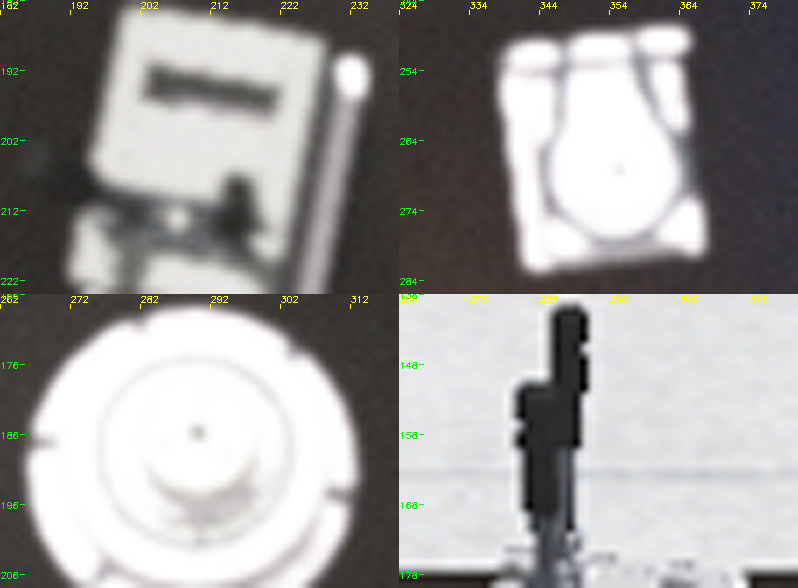

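Crop: the black pliers, with a white pivot between, are in the near slot of the rack. The empty slot runs from about (202,193) to (221,196). The big holder's bar points up (+x), with its ring boss centred near (354,268). The shaft end dot is near (290,186). The side crop shows black handle tops at (289,140) and (284,151).

```bash
cat > h.py <<'E'
import numpy as np,cv2,json
from cell import robot
from scipy.optimize import least_squares
C={n:robot.camera_model(n) for n in("side","top")}
def ray(n,u,v,z):
    m=C[n];R=np.array(m["R"]);c=-R.T@np.array(m["t"])
    d=R.T@np.array([(u-m["cx"])/m["fx"],(v-m["cy"])/m["fy"],1]);return c+d*(z-c[2])/d[2]
def proj(n,X):
    m=C[n];p=np.array(m["R"])@np.array(X)+np.array(m["t"]);return np.array([m["fx"]*p[0]/p[2]+m["cx"],m["fy"]*p[1]/p[2]+m["cy"]])
def delta(x,y,z,yaw):
    "shift in tool axes and turn about tool z to a tool-down pose"
    s=robot.observe();p=s["tool_pos"];q=s["tool_rot"][2];d=np.array([x,y,z])-p
    dyaw=(yaw-q+np.pi)%(2*np.pi)-np.pi
    c,si=np.cos(q),np.sin(q)
    return np.round([c*d[0]+si*d[1],si*d[0]-c*d[1],-d[2]],4),round(-dyaw,4)
E
python3 - <<'E'
from h import *
np.set_printoptions(precision=4,suppress=True)
f=lambda x,y,x0,y0:(x0+x/7-.43,y0+y/7-.43)
print("rack corners L,R")
P=[ray("top",*f(a,b,182,182),.075) for a,b in[(122,5),(330,38),(92,170)]]
for p in P:print(p)
print("slot")
S=[ray("top",*f(a,b,182,182),.075) for a,b in[(143,83),(281,100)]]
for p in S:print(p)
print("holder top corners near-left, far-left, far-right, near-right")
for a,b in[(523,270),(500,60),(690,40),(705,255),(502,42),(690,28)]:print(ray("top",*f(a-399,b,324,244),.030))
print("boss dot",ray("top",*f(619-399,170,324,244),.0355))
print("shaft dot",ray("top",*f(198,432-294,262,166),.073))
print("flange c",ray("top",*f((27+357)/2,(305+640)/2-294,262,166),.011))
for h in[(571,305),(535,383)]:
  print("handle",ray("side",*f(h[0]-399,h[1]-294,265,138),.179))
print("handle top",ray("top",*f(235,178,182,182),.179))
# thresholded shapes
t=cv2.cvtColor(cv2.imread("pics/top0_raw.png"),cv2.COLOR_BGR2GRAY)
c=t[186:202,198:226];m=(c<130).astype(np.uint8)
n,l,st,ce=cv2.connectedComponentsWithStats(m);
for i in range(1,n):
  if 15<st[i,4]<120:
    ys,xs=np.nonzero(l==i);r=cv2.minAreaRect(np.c_[xs+198,ys+186].astype(np.float32));print("slot",r,st[i]);print(ray("top",*r[0],.075))
E
```

```text
rack corners L,R
[0.6254 0.0294 0.075 ]
[ 0.615  -0.0385  0.075 ]
[0.5709 0.0373 0.075 ]
slot
[0.5996 0.0218 0.075 ]
[ 0.5944 -0.0232  0.075 ]
holder top corners near-left, far-left, far-right, near-right
[ 0.403  -0.2986  0.03  ]
[ 0.4719 -0.2918  0.03  ]
[ 0.479  -0.3551  0.03  ]
[ 0.4084 -0.3587  0.03  ]
[ 0.4778 -0.2925  0.03  ]
[ 0.483  -0.3552  0.03  ]
boss dot [ 0.4358 -0.3299  0.0355]
shaft dot [ 0.6207 -0.1779  0.073 ]
flange c [ 0.6189 -0.1776  0.011 ]
handle [0.5591 0.0342 0.179 ]
handle [ 0.5478 -0.0244  0.179 ]
handle top [ 0.5529 -0.0223  0.179 ]
slot ((211.51748657226562, 194.36898803710938), (17.247364044189453, 3.502338171005249), 7.594643592834473) [ 5  6 18  6 58]
[0.5976 0.0001 0.075 ]
```

Run:
```python
from h import *
print(delta(.554,.006,.227,-.15))
```

```text
(array([ 0.5033, -0.2932, -0.0009]), np.float64(0.5918))
```

Request:
arm_command(moves=[[[0.034, -0.02, -0.004], [0, 0, 0], 0.0918], [[0.067, -0.039, -0.008], [0, 0, 0], 0.0918], [[0.1, -0.059, -0.012], [0, 0, 0], 0.0918], [[0.134, -0.078, -0.016], [0, 0, 0], 0.0918], [[0.168, -0.098, -0.02], [0, 0, 0], 0.0918]])

```text
time: 0.6
tool_pos: [0.335, -0.3127, 0.2466]
tool_rot: [-3.141, 0.0, 0.441]
contact_force: [0.6, -0.2, -0.2]
opening: 0.0916
grip_force: 0.0
```

Request:
arm_command(moves=[[[0.034, -0.02, 0], [0, 0, 0], 0.0918], [[0.067, -0.039, 0], [0, 0, 0], 0.0918], [[0.1, -0.059, 0], [0, 0, 0], 0.0918], [[0.134, -0.078, 0], [0, 0, 0], 0.0918], [[0.168, -0.098, 0], [0, 0, 0], 0.0918]])

```text
time: 1.1
tool_pos: [0.445, -0.1523, 0.2465]
tool_rot: [-3.141, 0.0, 0.442]
contact_force: [0.0, -0.7, -0.5]
opening: 0.0916
grip_force: 0.0
```

Request:
arm_command(moves=[[[0.034, -0.02, 0], [0, 0, 0.12], 0.0918], [[0.067, -0.039, 0], [0, 0, 0.24], 0.0918], [[0.1, -0.059, 0], [0, 0, 0.36], 0.0918], [[0.134, -0.078, 0], [0, 0, 0.48], 0.0918], [[0.167, -0.098, 0], [0, 0, 0.59], 0.0918]])

```text
time: 1.6
tool_pos: [0.5541, 0.0077, 0.2463]
tool_rot: [3.141, 0.001, -0.153]
contact_force: [0.9, -0.5, -0.2]
opening: 0.0919
grip_force: 0.0
```

Run:
```python
from h import *
im=robot.read_camera("side");im2=robot.read_camera("top")
print(robot.observe()["tool_pos"],robot.observe()["tool_rot"],robot.observe()["time"],delta(.554,.006,.227,-.15))
k=6;a=cv2.resize(im[110:205,250:316],None,fx=k,fy=k,interpolation=cv2.INTER_CUBIC)
b=cv2.resize(im2[170:240,175:240],None,fx=k,fy=k,interpolation=cv2.INTER_CUBIC)
o=np.zeros((600,800,3),np.uint8);o[:570,:396]=a;o[:420,400:790]=b;cv2.imwrite("pics/c2.png",o[:,:,::-1])
```

```text
[0.55488117 0.00980404 0.24581698] [-3.14035249e+00  4.96485647e-04 -1.46917121e-01] 1.7 (array([-0.0003,  0.0039,  0.0188]), np.float64(0.0031))
```

View pics/c2.png

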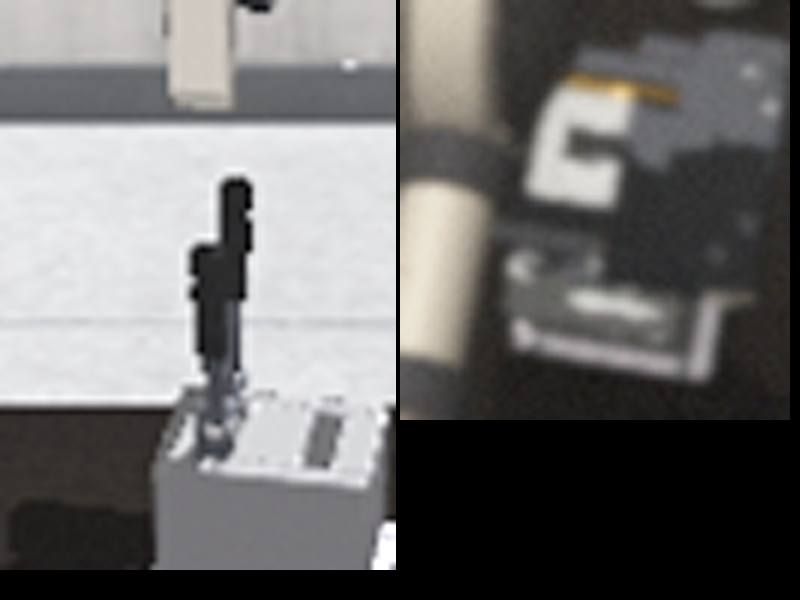

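The side crop shows the near finger tip centred at raw (284,127), with the black near handle top at (285,150) and the far one at (289,140). The fingers are nearly in line above the pliers. I'll check this numerically.

Run:
```python
from h import *
s=robot.observe();p=s["tool_pos"];w=s["tool_rot"][2];y=np.array([-np.sin(w),np.cos(w),0])
for d in(.047,.055,.065):print(d,proj("side",p-y*d),proj("side",p+y*d))
# handle: tops
w=-.147;y=np.array([-np.sin(w),np.cos(w),0])
for c in[(.554,.006),(.554,.004)]:
  for k in(-.029,.029):print(c,k,proj("side",np.array([*c,.179])+y*k),"obs 284.3,150 / 289.3,140")
print(p,delta(.554,.006,.137,-.15))
```

```text
0.047 [283.63526071 126.35369443] [290.28984751 110.1546191 ]
0.055 [283.01573725 127.86178312] [290.80790897 108.89351649]
0.065 [282.22838246 129.77841898] [291.4458233 107.3406594]
(0.554, 0.006) -0.029 [284.85012007 149.94026982] obs 284.3,150 / 289.3,140
(0.554, 0.006) 0.029 [288.80403712 139.05489644] obs 284.3,150 / 289.3,140
(0.554, 0.004) -0.029 [284.82976417 150.33929392] obs 284.3,150 / 289.3,140
(0.554, 0.004) 0.029 [288.79129622 139.41658057] obs 284.3,150 / 289.3,140
[0.55488117 0.00980404 0.24581698] (array([-0.0003,  0.0039,  0.1088]), np.float64(0.0031))
```

Request:
arm_command(moves=[[[0, 0.004, 0.02], [0, 0, 0], 0.0918], [[-0.0005, 0.004, 0.045], [0, 0, 0], 0.0918], [[-0.0005, 0.004, 0.07], [0, 0, 0], 0.0918], [[-0.0005, 0.004, 0.09], [0, 0, 0], 0.0918], [[-0.0005, 0.004, 0.109], [0, 0, 0], 0.0918]])

```text
time: 2.2
tool_pos: [0.5515, 0.0017, 0.1364]
tool_rot: [3.141, 0.002, -0.147]
contact_force: [0.5, 0.5, 0.2]
opening: 0.0915
grip_force: 0.0
```

Request:
arm_command(squeeze=10, moves=[[[0, 0, 0], [0, 0, 0], 0.09], [[0, 0, 0], [0, 0, 0], 0.083], [[0, 0, 0], [0, 0, 0], 0.076], [[0, 0, 0], [0, 0, 0], 0.07], [[0, 0, 0], [0, 0, 0], 0.064]])

```text
time: 2.7
tool_pos: [0.553, 0.0025, 0.1388]
tool_rot: [-3.141, -0.002, -0.148]
contact_force: [-0.6, 1.5, 5.6]
opening: 0.0664
grip_force: 6.8
```

Request:
arm_command(moves=[[[0, 0, 0], [0, 0, 0], 0.064], [[0, 0, 0], [0, 0, 0], 0.064], [[0, 0, 0], [0, 0, 0], 0.064], [[0, 0, 0], [0, 0, 0], 0.064], [[0, 0, 0], [0, 0, 0], 0.064]])

```text
time: 3.2
tool_pos: [0.5533, 0.0025, 0.1391]
tool_rot: [-3.141, -0.003, -0.148]
contact_force: [-0.5, 1.2, 5.6]
opening: 0.0641
grip_force: 6.6
```

Request:
arm_command(moves=[[[0, 0, -0.004], [0, 0, 0], 0.064], [[0, 0, -0.012], [0, 0, 0], 0.064], [[0, 0, -0.022], [0, 0, 0], 0.064], [[0, 0, -0.034], [0, 0, 0], 0.064], [[0, 0, -0.046], [0, 0, 0], 0.064]])

```text
time: 3.7
tool_pos: [0.5525, 0.0023, 0.185]
tool_rot: [3.141, -0.001, -0.148]
contact_force: [0.4, -0.0, -2.1]
opening: 0.0641
grip_force: 5.8
```

Request:
arm_command(moves=[[[0, 0, -0.014], [0, 0, 0], 0.064], [[0, 0, -0.03], [0, 0, 0], 0.064], [[0, 0, -0.046], [0, 0, 0], 0.064], [[0, 0, -0.056], [0, 0, 0], 0.064], [[0, 0, -0.06], [0, 0, 0], 0.064]])

```text
time: 4.2
tool_pos: [0.5529, 0.0023, 0.2453]
tool_rot: [3.142, -0.002, -0.148]
contact_force: [-0.1, 0.2, -2.1]
opening: 0.0642
grip_force: 5.8
```

Run:
```python
from h import *
im=robot.read_camera("side")
s=robot.observe();print(s["tool_pos"],s["tool_rot"],s["contact_force"],s["grip_force"],s["opening"],s["time"])
k=6;a=im[90:190,230:340];cv2.imwrite("pics/c3.png",cv2.resize(a,None,fx=k,fy=k,interpolation=cv2.INTER_CUBIC)[:,:,::-1])
```

```text
[0.55279589 0.00231433 0.24512637] [ 3.14154103e+00 -2.08356670e-03 -1.48142220e-01] [ 1.02892304 -0.40767516 -1.33826368] 5.761682353913784 0.06390872252854791 4.25
```

View pics/c3.png

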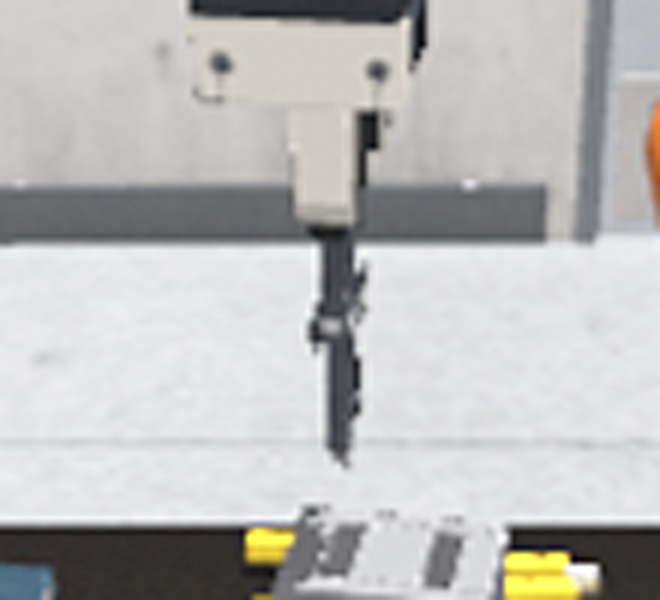

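Side crop: the pliers hang upright in the fingers, tip at crop (343,463), well above the rack. Now I'll work out the move to above the ring's lugs.

Run:
```python
from h import *
p=robot.observe()["tool_pos"]
for dz in(.118,.122,.126):print(proj("side",p-[0,0,dz]),"obs 286.8,166.8")
print(delta(.4659,-.3263,.215,.09))
```

```text
[286.50008242 163.65608342] obs 286.8,166.8
[286.51126104 165.04038443] obs 286.8,166.8
[286.52238489 166.41790283] obs 286.8,166.8
(array([-0.0374,  0.3378,  0.0301]), np.float64(-0.2381))
```

Request:
arm_command(moves=[[[-0.001, 0.01, 0], [0, 0, 0], 0.064], [[-0.004, 0.032, 0], [0, 0, 0], 0.064], [[-0.007, 0.06, 0], [0, 0, 0], 0.064], [[-0.01, 0.09, 0], [0, 0, 0], 0.064], [[-0.0135, 0.12, 0], [0, 0, 0], 0.064]])

```text
time: 4.75
tool_pos: [0.5203, -0.1157, 0.2427]
tool_rot: [-3.142, 0.002, -0.148]
contact_force: [0.4, 0.1, -1.5]
opening: 0.0644
grip_force: 5.8
```

Request:
arm_command(moves=[[[-0.0035, 0.03, 0], [0, 0, -0.02], 0.064], [[-0.007, 0.06, 0], [0, 0, -0.06], 0.064], [[-0.01, 0.09, 0], [0, 0, -0.12], 0.064], [[-0.0135, 0.12, 0], [0, 0, -0.18], 0.064], [[-0.0168, 0.15, 0], [0, 0, -0.238], 0.064]])

```text
time: 5.25
tool_pos: [0.4813, -0.2617, 0.2427]
tool_rot: [-3.141, 0.002, 0.092]
contact_force: [-0.1, 0.5, -2.0]
opening: 0.0643
grip_force: 5.8
```

Run:
```python
from h import *
s=robot.observe();print(s["tool_pos"],s["tool_rot"],s["opening"],s["grip_force"]);print(delta(.4659,-.3263,.20,.09))
```

```text
[ 0.48125329 -0.26168061  0.24272333] [-3.14052727e+00  1.64017822e-03  9.18926626e-02] 0.06425853837094475 5.7579180970788
(array([-0.0212,  0.0629,  0.0427]), np.float64(0.0019))
```

Request:
arm_command(moves=[[[-0.004, 0.011, 0.004], [0, 0, 0], 0.064], [[-0.009, 0.026, 0.014], [0, 0, 0], 0.064], [[-0.014, 0.042, 0.026], [0, 0, 0], 0.064], [[-0.019, 0.056, 0.038], [0, 0, 0], 0.064], [[-0.021, 0.063, 0.043], [0, 0, 0], 0.064]])

```text
time: 5.75
tool_pos: [0.4663, -0.3254, 0.1984]
tool_rot: [-3.139, 0.002, 0.089]
contact_force: [-0.5, 0.2, -1.3]
opening: 0.0637
grip_force: 5.7
```

Request:
arm_command(moves=[[[0, 0, 0], [0, 0, 0], 0.064], [[0, 0, 0], [0, 0, 0], 0.064], [[0, 0, 0], [0, 0, 0], 0.064], [[0, 0, 0], [0, 0, 0], 0.064], [[0, 0, 0], [0, 0, 0], 0.064]])

```text
time: 6.25
tool_pos: [0.4676, -0.3245, 0.2012]
tool_rot: [3.141, -0.001, 0.09]
contact_force: [-0.3, -0.2, -1.5]
opening: 0.0639
grip_force: 5.7
```

Run:
```python
from h import *
im=robot.read_camera("side");im2=robot.read_camera("top")
cv2.imwrite("pics/side4_raw.png",im[:,:,::-1]);cv2.imwrite("pics/top4_raw.png",im2[:,:,::-1])
s=robot.observe();print(s["tool_pos"],s["tool_rot"])
O=np.array([.4365,-.329,.032]);w=.09;x=np.array([np.cos(w),np.sin(w),0])
for X in(O,O+x*.0295,s["tool_pos"]-[0,0,.125],s["tool_pos"]-[0,0,.111]):print(proj("side",X),proj("top",X))
k=7;a=im[240:325,190:270];b=im2[240:290,320:372]
o=np.zeros((600,800,3),np.uint8);A=cv2.resize(a,None,fx=k,fy=k,interpolation=cv2.INTER_CUBIC)
o[:595,:560]=A[:595];o[:240,560:800]=cv2.resize(b,(240,240),interpolation=cv2.INTER_CUBIC);cv2.imwrite("pics/c4.png",o[:,:,::-1])
```

```text
[ 0.46749014 -0.32462739  0.20105124] [ 3.14111844e+00 -3.67287032e-04  9.02453676e-02]
[224.64457545 289.57749128] [354.36562099 267.5698354 ]
[239.54763097 288.81385173] [353.02162103 254.80203095]
[238.6591701  272.56368637] [355.32456208 252.99737974]
[238.06089578 267.37068603] [356.34733392 252.62824919]
```

View pics/c4.png

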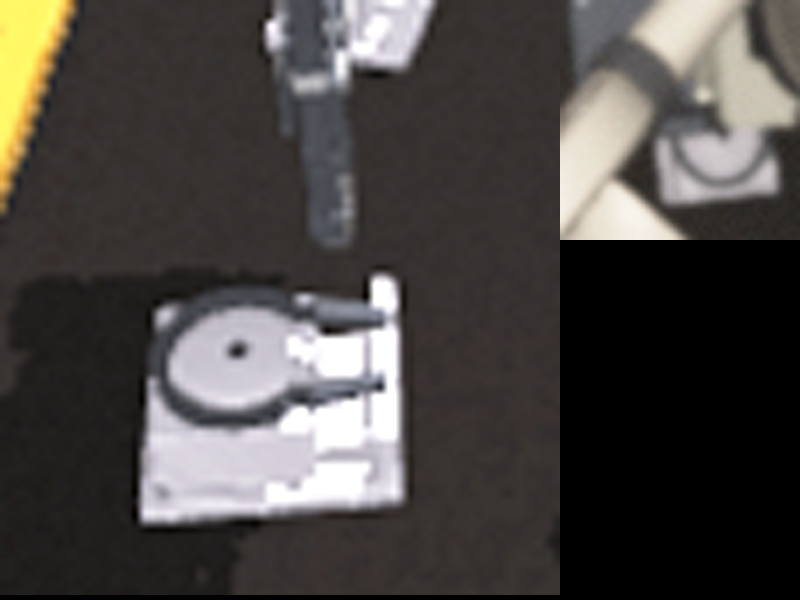

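Side crop: the big ring lies on its holder with the boss dot at (237,350). The lugs end on the bar at (384,317) and (382,383). The pliers' near jaw is above, with its blade bottom around (312–352,243).

Run:
```python
from h import *
np.set_printoptions(precision=4,suppress=True)
f=lambda x,y:(190+x/7-.43,240+y/7-.43)
p=robot.observe()["tool_pos"];w=.09;X=np.array([np.cos(w),np.sin(w),0]);Y=np.array([-np.sin(w),np.cos(w),0])
cr=lambda q:(q+.43-[190,240])*7
for n,(a,b,c) in {"botL":(-.004,-.005,-.125),"botR":(.004,-.005,-.125),"shL":(-.004,-.0075,-.111),"shR":(.004,-.0075,-.111),"jawtopL":(-.0045,-.015,-.111),"plateL":(-.0075,-.0265,-.062),"plateR":(.0075,-.0265,-.062),"plateTopL":(-.0075,-.0265,-.044),"plateTopR":(.0075,-.0265,-.044)}.items():
  print(n,cr(proj("side",p+a*X+b*Y+[0,0,c])))
print("boss",ray("side",*f(237,350),.0355))
print("lugends far,near",ray("side",*f(386,312),.034),ray("side",*f(384,380),.034))
print("ring outer left/right/top/bottom",[ray("side",*f(a,b),.034) for a,b in((150,357),(240,283),(240,424))])
print("bar outer edge far/near (z .03)",ray("side",*f(397,283),.03),ray("side",*f(402,437),.03))
import cv2
s=cv2.imread("pics/side4_raw.png");cv2.imwrite("pics/c5.png",cv2.resize(s[236:282,215:255],None,fx=13,fy=13,interpolation=cv2.INTER_CUBIC))
```

```text
botL [328.358  245.0859]
botR [357.7418 243.6037]
shL [323.6257 215.4193]
shR [353.4309 213.9229]
jawtopL [320.6991 235.9279]
plateL [290.3097 133.3637]
plateR [349.8667 130.413 ]
plateTopL [283.5754  80.7641]
plateTopR [344.0899  77.7914]
boss [ 0.4349 -0.3321  0.0355]
lugends far,near [ 0.4752 -0.3157  0.034 ] [ 0.4773 -0.3407  0.034 ]
ring outer left/right/top/bottom [array([ 0.4103, -0.3339,  0.034 ]), array([ 0.4315, -0.3056,  0.034 ]), array([ 0.4394, -0.3571,  0.034 ])]
bar outer edge far/near (z .03) [ 0.4765 -0.3009  0.03  ] [ 0.4838 -0.3572  0.03  ]
```

View pics/c5.png

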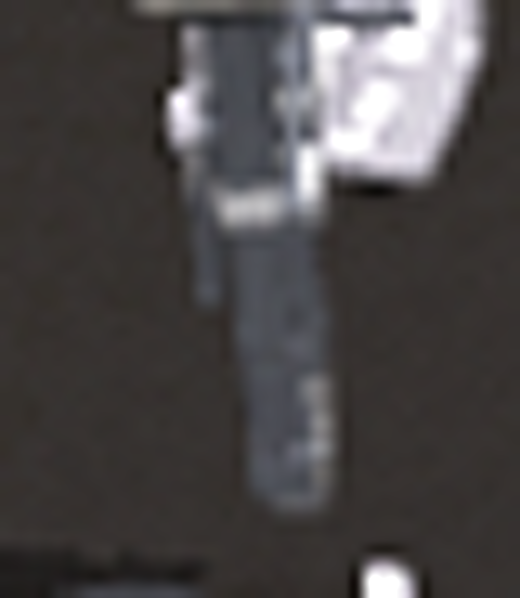

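The blades sit about 3 mm toward −x of the TCP (slight swing), and about 5 mm too far in +y relative to the lugs. I'll correct y, come lower, and look again.

Request:
arm_command(moves=[[[0, 0.001, 0.003], [0, 0, 0], 0.064], [[0, 0.003, 0.009], [0, 0, 0], 0.064], [[0, 0.004, 0.016], [0, 0, 0], 0.064], [[0, 0.005, 0.02], [0, 0, 0], 0.064], [[0, 0.005, 0.022], [0, 0, 0], 0.064]])

```text
time: 6.85
tool_pos: [0.4675, -0.3298, 0.1778]
tool_rot: [-3.141, 0.001, 0.09]
contact_force: [0.4, 0.7, -1.7]
opening: 0.0644
grip_force: 5.7
```

Run:
```python
from h import *
im=robot.read_camera("side")
s=robot.observe();print(s["tool_pos"],s["tool_rot"],s["torque"])
cv2.imwrite("pics/side5_raw.png",im[:,:,::-1])
cv2.imwrite("pics/c6.png",cv2.resize(im[246:306,200:260],None,fx=10,fy=10,interpolation=cv2.INTER_CUBIC)[:,:,::-1])
```

```text
[ 0.4674737  -0.32969497  0.17778984] [-3.14065213e+00  9.46019366e-04  8.96855190e-02] [-0.01188351 -0.01249614  0.00940953]
```

View pics/c6.png

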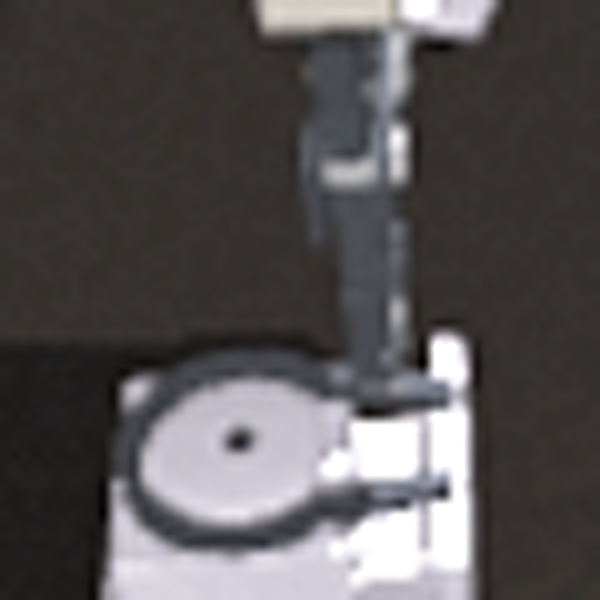

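Side crop: the blade bottom is centred at about (383,400). The lug ends are at (447,388) and (447,488) and the boss dot at (240,440).

Run:
```python
from h import *
np.set_printoptions(precision=4,suppress=True)
f=lambda x,y:(200+x/10-.45,246+y/10-.45)
print("blade near bottom",ray("side",*f(383,402),.0528))
print("boss",ray("side",*f(240,439),.0355)); print("lug ends",ray("side",*f(450,384),.034),ray("side",*f(450,485),.034))
print("lug inner edges mid-gap far(bottom)/near(top) at x~385",ray("side",*f(385,408),.030),ray("side",*f(385,483),.034))
```

```text
blade near bottom [ 0.4655 -0.3371  0.0528]
boss [ 0.4351 -0.3318  0.0355]
lug ends [ 0.4748 -0.3152  0.034 ] [ 0.4776 -0.3412  0.034 ]
lug inner edges mid-gap far(bottom)/near(top) at x~385 [ 0.4617 -0.3182  0.03  ] [ 0.4649 -0.341   0.034 ]
```

Request:
arm_command(moves=[[[-0.001, -0.0003, 0.003], [0, 0, 0], 0.064], [[-0.001, -0.0003, 0.007], [0, 0, 0], 0.064], [[-0.001, -0.0003, 0.011], [0, 0, 0], 0.064], [[-0.001, -0.0003, 0.015], [0, 0, 0], 0.064], [[-0.001, -0.0003, 0.019], [0, 0, 0], 0.064]])

```text
time: 7.4
tool_pos: [0.4667, -0.3296, 0.1594]
tool_rot: [3.141, 0.0, 0.09]
contact_force: [-0.0, -0.8, -1.3]
opening: 0.0643
grip_force: 5.7
```

Request:
arm_command(moves=[[[0, 0, 0.002], [0, 0, 0], 0.064], [[0, 0, 0.004], [0, 0, 0], 0.064], [[0, 0, 0.006], [0, 0, 0], 0.064], [[0, 0, 0.008], [0, 0, 0], 0.064], [[0, 0, 0.008], [0, 0, 0], 0.064]])

```text
time: 7.9
tool_pos: [0.4666, -0.3295, 0.1515]
tool_rot: [-3.141, 0.0, 0.09]
contact_force: [-0.4, 0.0, -1.5]
opening: 0.0638
grip_force: 5.7
```

Run:
```python
from h import *
im=robot.read_camera("side")
s=robot.observe();print(s["tool_pos"],s["tool_rot"],s["torque"],s["contact_force"])
cv2.imwrite("pics/side6_raw.png",im[:,:,::-1])
cv2.imwrite("pics/c7.png",cv2.resize(im[250:310,200:260],None,fx=10,fy=10,interpolation=cv2.INTER_CUBIC)[:,:,::-1])
```

```text
[ 0.46668845 -0.32958281  0.15164582] [-3.14154409e+00  1.21602444e-04  8.97959690e-02] [ 0.01786286 -0.00994657 -0.04293419] [-0.07486098 -0.06755241 -1.15956633]
```

View pics/c7.png

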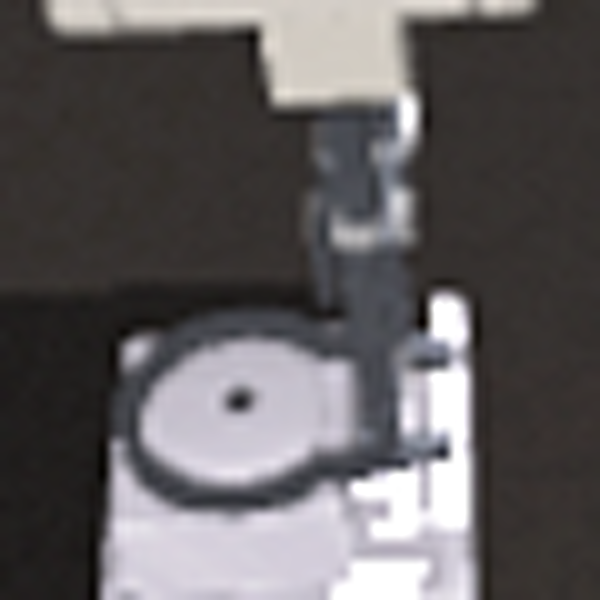

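Side crop: the blade stands in the lug gap (360–405, down to the near lug at 440) with the ring undisturbed and no contact force. Now I'll squeeze gradually.

Request:
arm_command(squeeze=35, moves=[[[0, 0, 0], [0, 0, 0], 0.062], [[0, 0, 0], [0, 0, 0], 0.06], [[0, 0, 0], [0, 0, 0], 0.058], [[0, 0, 0], [0, 0, 0], 0.056], [[0, 0, 0], [0, 0, 0], 0.054]])

```text
time: 8.45
tool_pos: [0.4669, -0.3298, 0.152]
tool_rot: [3.141, -0.001, 0.09]
contact_force: [-0.3, 0.5, 0.9]
opening: 0.0549
grip_force: 11.6
```

Request:
arm_command(moves=[[[0, 0, 0], [0, 0, 0], 0.052], [[0, 0, 0], [0, 0, 0], 0.05], [[0, 0, 0], [0, 0, 0], 0.048], [[0, 0, 0], [0, 0, 0], 0.046], [[0, 0, 0], [0, 0, 0], 0.044]])

```text
time: 8.95
tool_pos: [0.467, -0.3301, 0.1522]
tool_rot: [3.14, -0.001, 0.09]
contact_force: [0.5, -0.7, 3.9]
opening: 0.0449
grip_force: 16.9
```

Run:
```python
from h import *
im=robot.read_camera("side");s=robot.observe();print(s["tool_pos"],s["torque"],s["contact_force"],s["opening"])
a=cv2.imread("pics/side6_raw.png")[:,:,::-1];cv2.imwrite("pics/side7_raw.png",im[:,:,::-1])
def cen(i):
    c=cv2.cvtColor(np.ascontiguousarray(i[270:310,205:250]),cv2.COLOR_RGB2GRAY).astype(int)
    return c
A,B=cen(a),cen(im)
print(A[10:32,5:24:1].tolist()[12]);print(B[10:32,5:24].tolist()[12])
print(np.abs(A-B).max(0))
```

```text
[ 0.46702276 -0.33018889  0.15217901] [-0.096171    0.03619497  0.02230095] [-0.65121442 -0.83247234  4.56748819] 0.04422933304315017
[27, 57, 70, 63, 178, 205, 196, 196, 197, 197, 197, 198, 200, 201, 202, 199, 199, 200, 200]
[26, 80, 81, 68, 129, 188, 198, 196, 197, 198, 198, 198, 200, 202, 202, 201, 200, 199, 200]
[  4   4   4   4   3   6  49  46  38  61  62  33  50  27  36  54  63  66
  97  92  82  98 111 107  87 106 109 118 118  88 181 196 147 139 188 175
 165 110 180 176 124 134   5   3   4]
```

Request:
arm_command(moves=[[[0, 0, -0.0005], [0, 0, 0], 0.042], [[0, 0, -0.001], [0, 0, 0], 0.04], [[0, 0, -0.0015], [0, 0, 0], 0.038], [[0, 0, -0.002], [0, 0, 0], 0.036], [[0, 0, -0.002], [0, 0, 0], 0.034]])

```text
time: 9.5
tool_pos: [0.4665, -0.3293, 0.1533]
tool_rot: [-3.141, 0.001, 0.09]
contact_force: [0.5, 0.0, -1.8]
opening: 0.0352
grip_force: 20.4
```

Request:
arm_command(moves=[[[0, 0, -0.0003], [0, 0, 0], 0.032], [[0, 0, -0.0005], [0, 0, 0], 0.03], [[0, 0, -0.0005], [0, 0, 0], 0.028], [[0, 0, -0.0005], [0, 0, 0], 0.028], [[0, 0, -0.0005], [0, 0, 0], 0.028]])

```text
time: 10.0
tool_pos: [0.4667, -0.3296, 0.1542]
tool_rot: [-3.142, 0.0, 0.09]
contact_force: [0.1, -0.4, -2.1]
opening: 0.0308
grip_force: 34.9
```

Request:
arm_command(moves=[[[0, 0, -0.003], [0, 0, 0], 0.028], [[0, 0, -0.008], [0, 0, 0], 0.028], [[0, 0, -0.014], [0, 0, 0], 0.028], [[0, 0, -0.022], [0, 0, 0], 0.028], [[0, 0, -0.03], [0, 0, 0], 0.028]])

```text
time: 10.5
tool_pos: [0.4669, -0.3297, 0.1852]
tool_rot: [3.141, -0.0, 0.09]
contact_force: [-0.6, 0.5, -1.9]
opening: 0.0306
grip_force: 34.9
```

Request:
arm_command(moves=[[[0, 0, -0.01], [0, 0, 0], 0.028], [[0, 0, -0.02], [0, 0, 0], 0.028], [[0, 0, -0.03], [0, 0, 0], 0.028], [[0, 0, -0.038], [0, 0, 0], 0.028], [[0, 0, -0.04], [0, 0, 0], 0.028]])

```text
time: 11.0
tool_pos: [0.4671, -0.3299, 0.2256]
tool_rot: [3.14, -0.001, 0.09]
contact_force: [0.7, 0.5, -0.9]
opening: 0.031
grip_force: 34.9
```

Run:
```python
from h import *
np.set_printoptions(precision=4,suppress=True,linewidth=200)
im=robot.read_camera("side");t=robot.read_camera("top");s=robot.observe();print(s["tool_pos"],s["tool_rot"],s["torque"],s["contact_force"],s["opening"],s["grip_force"])
cv2.imwrite("pics/side8_raw.png",im[:,:,::-1]);cv2.imwrite("pics/top8_raw.png",t[:,:,::-1])
k=8;o=np.zeros((600,800,3),np.uint8)
o[:600,:480]=cv2.resize(im[240:315,200:260],None,fx=8,fy=8,interpolation=cv2.INTER_CUBIC)
o[:300,485:785]=cv2.resize(im[170:270,280:380],None,fx=3,fy=3,interpolation=cv2.INTER_CUBIC)
o[300:600,485:785]=cv2.resize(t[230:290,325:385],None,fx=5,fy=5,interpolation=cv2.INTER_CUBIC)
cv2.imwrite("pics/c8.png",o[:,:,::-1])
p=s["tool_pos"]
print("expect boss",proj("side",[.435,-.332,.0355]))
# dark ring pixels: expected ring circle at lifted height
for dx,dy in((-.0295,0),(-.0545,0)):
  w=.09;print(proj("side",[p[0]-.002+dx*np.cos(w),p[1]+dx*np.sin(w),.032+p[2]-.1542]))
print("delta to above spindle",delta(.62-.0015+.0261*np.cos(.09),-.178+.0261*np.sin(.09)-.0025,p[2],.09))
```

```text
[ 0.4668 -0.3297  0.2245] [ 3.1411 -0.0004  0.0898] [ 0.0034 -0.0705  0.0103] [-0.3863  0.0448 -2.4129] 0.030647723880124485 34.92732007289305
expect boss [223.4773 289.529 ]
[219.9198 265.3947]
[206.4829 266.065 ]
delta to above spindle (array([ 0.1906, -0.135 , -0.    ]), np.float64(-0.0002))
```

Run:
```python
import cv2,numpy as np
np.set_printoptions(linewidth=220)
for n in(6,8):
    g=cv2.cvtColor(cv2.imread(f"pics/side{n}_raw.png"),cv2.COLOR_BGR2GRAY)
    print(n);print(g[278:304:2,208:250:2])
g=cv2.cvtColor(cv2.imread("pics/side8_raw.png"),cv2.COLOR_BGR2GRAY);print(g[252:280:2,196:250:2])
```

```text
6
[[ 51  51  41  39  38  39  37  38  39  36  40  38  73  77  78  78  70  47  42  46  50]
 [ 27  30  32  31  31  30  28  27  37  35  29  27  57  57  78  73  82  35 255 143  48]
 [ 31  31  25  26  26  57  68  75  74  73  75  68  76  81  81  73  73  27 255 210  47]
 [ 27  28 110 159  71  70 107 146 170 163 145  78  71  71  79  77 114 136 161 171  48]
 [ 30  29 121  91  66 160 191 190 190 189 191 183 171 163  72  74 129  63 106 171  48]
 [ 31  31  60  63 175 194 194 200 164 197 196 197 192 182  82  75 187 198 255 246  44]
 [ 29  29  69 130 195 194 197 143  64 194 197 197 186 182  84  83 219 184 255 240  44]
 [ 33  27  70 178 196 197 197 200 202 199 200 200 188 181  93  78 229 172 255 241  42]
 [ 31  23 120 142 205 204 202 203 204 205 209 208 174 150  98  71 119 143 109 221  47]
 [ 27  19 150  66 130 204 217 216 219 220 191 112  67  70  67  64  72 151 255 255  42]
 [ 28  39 209 100  68  76 121 145 144  98  67  67 158 116 255 255 255 186 255 255  44]
 [ 29  50 204 206 158  74  68  66  65  64 116 187 220 180 191 188 255 186 255 255  45]
 [ 29  81 228 226 212 217 209 199 206 221 214 210 211 
[... 2022 characters left out ...]
  79  96  53  51  52  51  52  52]
 [ 49  51  50  51  53  52  54  75  67  49  50  52  51  50  52  51  52  50  73  91 120  55  49  48  50  51  51]
 [ 50  49  53  51  52  51  51  68  77  67  50  52  50  51  48  56  68  65  81  83  82 105 142 101  50  51  53]
 [ 53  50  50  51  52  52  50  51  73  76  75  70  69  70  71  76  77  77  78  78  80 122 125 103  50  50  50]
 [ 51  50  51  51  50  50  51  50  51  61  77  79  79  79  77  71  60  67  64  69  70  62  58  54  49  51  49]
 [ 50  48  52  53  51  51  53  52  52  52  51  53  55  56  51  50  50  53  51  52  50  52  49  49  50  52  48]
 [ 51  51  51  49  53  52  50  50  52  51  51  52  53  53  51  51  52  52  51  51  49  50  53  48  43  44  51]]
```

Run:
```python
from h import *
np.set_printoptions(precision=4,suppress=True)
print("analyser foot",ray("top",345/1.4,200/1.4,0.01),"top edge if z=.15/.2",ray("top",345/1.4,165/1.4,.15),ray("top",345/1.4,165/1.4,.2),ray("top",345/1.4,128/1.4,.2))
print("side: upper-left front edge near",ray("side",512/1.4,183/1.4,.2),ray("side",565/1.4,470/1.4,0))
```

```text
analyser foot [ 0.7382 -0.0727  0.01  ] top edge if z=.15/.2 [ 0.7536 -0.0809  0.15  ] [ 0.7363 -0.0842  0.2   ] [ 0.7936 -0.0831  0.2   ]
side: upper-left front edge near [0.7463 0.0366 0.2   ] [ 0.7745 -0.4031  0.    ]
```

Request:
arm_command(moves=[[[0.005, -0.004, -0.001], [0, 0, 0], 0.028], [[0.018, -0.013, -0.002], [0, 0, 0], 0.028], [[0.036, -0.026, -0.003], [0, 0, 0], 0.028], [[0.058, -0.042, -0.004], [0, 0, 0], 0.028], [[0.08, -0.058, -0.005], [0, 0, 0], 0.028]])

```text
time: 11.6
tool_pos: [0.5426, -0.263, 0.2289]
tool_rot: [-3.141, 0.0, 0.09]
contact_force: [0.3, -0.3, -2.5]
opening: 0.0307
grip_force: 34.9
```

Request:
arm_command(moves=[[[0.022, -0.016, 0], [0, 0, 0], 0.028], [[0.044, -0.032, 0], [0, 0, 0], 0.028], [[0.066, -0.047, 0], [0, 0, 0], 0.028], [[0.086, -0.061, 0], [0, 0, 0], 0.028], [[0.1, -0.07, 0], [0, 0, 0], 0.028]])

```text
time: 12.1
tool_pos: [0.6362, -0.1831, 0.2285]
tool_rot: [-3.141, 0.0, 0.092]
contact_force: [-0.5, 1.0, -1.7]
opening: 0.0306
grip_force: 34.9
```

Request:
arm_command(moves=[[[0.006, -0.004, 0], [0, 0, 0], 0.028], [[0.01, -0.006, 0.003], [0, 0, 0], 0.028], [[0.011, -0.007, 0.007], [0, 0, 0], 0.028], [[0.011, -0.007, 0.01], [0, 0, 0], 0.028], [[0.011, -0.007, 0.01], [0, 0, 0], 0.028]])

```text
time: 12.6
tool_pos: [0.6441, -0.1785, 0.2185]
tool_rot: [-3.141, 0.001, 0.089]
contact_force: [0.4, 0.3, -1.8]
opening: 0.0307
grip_force: 34.9
```

Run:
```python
from h import *
np.set_printoptions(precision=4,suppress=True)
im=robot.read_camera("side");t=robot.read_camera("top");s=robot.observe();print(s["tool_pos"],s["tool_rot"],s["contact_force"],s["grip_force"])
cv2.imwrite("pics/side9_raw.png",im[:,:,::-1]);cv2.imwrite("pics/top9_raw.png",t[:,:,::-1])
print(proj("side",[.62,-.178,.073]),proj("top",[.62,-.178,.073]))
```

```text
[ 0.6445 -0.1786  0.2193] [3.1415 0.0002 0.0889] [ 0.0077  0.7964 -2.8014] 34.92714386433363
[315.4056 226.0757] [289.9042 185.5879]
```

```bash
cat >> h.py <<'E'
def cyl(n,x,y,r,z0,z1,r1=None):
    a=np.linspace(0,2*np.pi,60);r1=r1 or r
    P=[proj(n,[x+q*np.cos(t),y+q*np.sin(t),z]) for z,q in((z0,r),(z1,r1)) for t in a]
    return cv2.convexHull((np.array(P)*16).round().astype(np.int32))
SP=[(.055,0,.011),(.045,.011,.039),(.0255,.039,.0535),(.021,.0535,.066),(.021,.066,.073,.0175)]
def mask(n,x,y,parts=SP):
    K=4;m=np.zeros((420*K,560*K),np.uint8)
    for p in parts:
        h=cyl(n,x,y,p[0],p[1],p[2],p[3] if len(p)>3 else None).astype(float)/16
        cv2.fillPoly(m,[((h+.5)*K*16-8).round().astype(np.int32)],255,shift=4)
    return cv2.resize(m,(560,420),interpolation=cv2.INTER_AREA)/255.
E
python3 - <<'E'
from h import *
from scipy.optimize import minimize
np.set_printoptions(precision=4,suppress=True)
for n in("side","top"):
    g=cv2.cvtColor(cv2.imread(f"pics/{n}0_raw.png"),cv2.COLOR_BGR2GRAY).astype(float)
    u,v=proj(n,[.62,-.178,.03]).astype(int);sl=(slice(v-45,v+45),slice(u-45,u+45))
    b=np.clip((g[sl]-55)/90,0,1)
    if n=="side":b[:, 82:]=0
    f=lambda p:np.abs(mask(n,*p)[sl]-b).sum()
    r=minimize(f,[.62,-.178],method="Nelder-Mead",options=dict(initial_simplex=[[.617,-.18],[.624,-.178],[.62,-.174]],xatol=1e-4));print(n,r.x,r.fun)
S=cv2.imread("pics/side9_raw.png");T=cv2.imread("pics/top9_raw.png")
o=np.zeros((560,800,3),np.uint8)
o[:,:480]=cv2.resize(S[185:255,285:345],None,fx=8,fy=8,interpolation=cv2.INTER_CUBIC)
o[:480,480:]=cv2.resize(T[165:225,270:310],None,fx=8,fy=8,interpolation=cv2.INTER_CUBIC)
cv2.imwrite("pics/c9.png",o)
E
```

```text
side [ 0.62   -0.1811] 1088.61045751634
top [ 0.6203 -0.1776] 361.183660130719
```

View pics/c9.png

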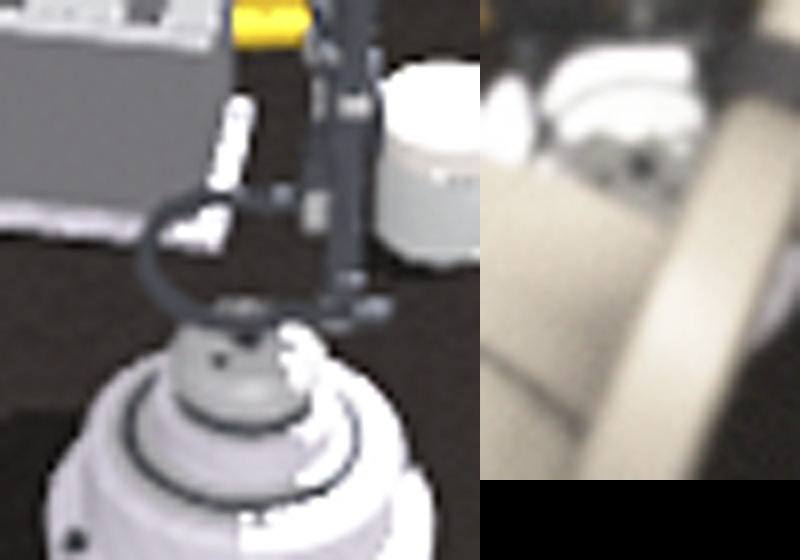

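Side crop: the spread ring hangs level on the plier tips. Its back edge is at (137,252), far arm top at ~190 and near arm bottom at ~325, with the lugs ending at (385,305). Below is the shaft with the groove arc (180–312, bottom at 430), axis at column ~245. The top view is blocked by the arm. I'll fit the ring and spindle numerically.

```bash
cat >> h.py <<'E'
def ringpts(th,o,w,pit,rol):
    "two polygons (left/right arm outline, mid thickness) in world for ring origin o"
    out=[]
    a=np.linspace(np.pi,.62,40)
    for s in(1,-1):
        P=np.r_[np.c_[25*np.cos(a),25*np.sin(a)],[[42,17],[42,11]],[[20,11]],np.c_[20*np.cos(a),20*np.sin(a)][::-1]]/1000
        h=np.array([-.0225,0]);c,n=np.cos(th),np.sin(th)
        P=(P-h)@np.array([[c,n],[-n,c]])+h;P[:,1]*=s
        for z in(-.002,.002):
            X=np.c_[P,np.full(len(P),z)]
            R=cv2.Rodrigues(np.array([0,0,w]))[0]@cv2.Rodrigues(np.array([0,pit,0]))[0]@cv2.Rodrigues(np.array([rol,0,0]))[0]
            out.append(X@R.T+o)
    return out
def ringmask(n,*a):
    K=4;m=np.zeros((420*K,560*K),np.uint8)
    for P in ringpts(*a):
        q=np.array([proj(n,X) for X in P]);cv2.fillPoly(m,[((q+.5)*K*16-8).round().astype(np.int32)],255,shift=4)
    return cv2.resize(m,(560,420),interpolation=cv2.INTER_AREA)/255.
E
python3 - <<'E'
from h import *
from scipy.optimize import minimize
np.set_printoptions(precision=4,suppress=True)
g=cv2.cvtColor(cv2.imread("pics/side8_raw.png"),cv2.COLOR_BGR2GRAY).astype(float)
sl=(slice(244,278),slice(198,230));b=np.clip((g[sl]-51)/25,0,1)
TCP=np.array([.4668,-.3297,.2245])
for z in(.1023,.1033,.1043):
  f=lambda p:((ringmask("side",p[3],[p[0],p[1],z],.09,p[2],0)[sl]-b)**2).sum()
  r=minimize(f,[.4365,-.3325,0,.22],method="Nelder-Mead",options=dict(initial_simplex=np.array([.4365,-.3325,0,.2])+np.vstack([np.zeros(4),np.diag([.004,.004,.08,.05])]),maxfev=250));
  o=np.array([r.x[0],r.x[1],z]);w=.09
  d=o-TCP;print(z,r.x,r.fun,"origin rel TCP along X,Y:",d[0]*np.cos(w)+d[1]*np.sin(w),-d[0]*np.sin(w)+d[1]*np.cos(w))
# relaxed ring on holder, same model, side4
g=cv2.cvtColor(cv2.imread("pics/side4_raw.png"),cv2.COLOR_BGR2GRAY).astype(float)
g=cv2.cvtColor(cv2.imread("pics/side0_raw.png"),cv2.COLOR_BGR2GRAY).astype(float)
# spindle, side, tight region
u,v=proj("side",[.62,-.178,.0]).astype(int);sl=(slice(v-12,v+40),slice(u-45,u+36))
b=np.clip((g[sl]-55)/90,0,1);f=lambda p:((mask("side",*p)[sl]-b)**2).sum()
r=minimize(f,[.62,-.178],method="Nelder-Mead",options=dict(initial_simplex=[[.617,-.18],[.624,-.178],[.62,-.174]],xatol=1e-4));print("spindle side",r.x,r.fun)
print(proj("side",[.62,-.178,.058]),"obs col 315.2")
E
```

```text
Traceback (most recent call last):
  File "h.py", line 42, in ringmask
    for P in ringpts(*a):
             ~~~~~~~^^^^
  File "h.py", line 37, in ringpts
    R=cv2.Rodrigues(np.array([0,0,w]))[0]@cv2.Rodrigues(np.array([0,pit,0]))[0]@cv2.Rodrigues(np.array([rol,0,0]))[0]
                                                                                ~~~~~~~~~~~~~^^^^^^^^^^^^^^^^^^^^^
cv2.error: OpenCV(4.12.0) /io/opencv/modules/calib3d/src/calibration_base.cpp:151: error: (-210:Unsupported format or combination of formats) The matrices must have 32f or 64f data type in function 'Rodrigues'
```

```bash
sed -i 's/\[rol,0,0\]/[rol,0.,0.]/;s/\[0,pit,0\]/[0.,pit,0.]/;s/\[0,0,w\]/[0.,0.,w]/' h.py
python3 - <<'E'
from h import *
from scipy.optimize import minimize
np.set_printoptions(precision=4,suppress=True)
def fit(f,x0,st,**k):
    x0=np.array(x0);return minimize(f,x0,method="Nelder-Mead",options=dict(initial_simplex=x0+np.vstack([0*x0,np.diag(st)]),maxfev=250,xatol=1e-4))
w=.09
g=cv2.cvtColor(cv2.imread("pics/side8_raw.png"),cv2.COLOR_BGR2GRAY).astype(float)
sl=(slice(244,278),slice(198,230));b=np.clip((g[sl]-51)/25,0,1)
TCP=np.array([.4668,-.3297,.2245])
for z in(.1023,.1033,.1043):
  f=lambda p:((ringmask("side",p[3],[p[0],p[1],z],.09,p[2],0)[sl]-b)**2).sum()
  r=fit(f,[.4365,-.3325,0,.2],[.004,.004,.08,.05]);d=np.array([r.x[0],r.x[1],z])-TCP
  print(z,r.x,r.fun,"origin rel TCP X,Y:",d[0]*np.cos(w)+d[1]*np.sin(w),-d[0]*np.sin(w)+d[1]*np.cos(w))
g=cv2.cvtColor(cv2.imread("pics/side0_raw.png"),cv2.COLOR_BGR2GRAY).astype(float)
u,v=proj("side",[.62,-.178,.0]).astype(int);sl=(slice(v-12,v+40),slice(u-45,u+36))
b=np.clip((g[sl]-55)/90,0,1);f=lambda p:((mask("side",*p)[sl]-b)**2).sum()
r=fit(f,[.62,-.178],[.004,.004]);print("spindle side",r.x,r.fun)
print(proj("side",[.62,-.178,.058]),"obs col 315.2")
E
```

```text
0.1023 [ 0.4391 -0.3247  0.0088  0.2436] 26.063341791618612 origin rel TCP X,Y: -0.02718066393896318 0.0074498834377557666
0.1033 [ 0.4391 -0.3258  0.0128  0.241 ] 26.25691041906959 origin rel TCP X,Y: -0.027232772035379067 0.0063996601776605015
0.1043 [ 0.4388 -0.3265 -0.0723  0.2162] 32.22126259131104 origin rel TCP X,Y: -0.027625613442294163 0.005703653046810475
spindle side [ 0.6199 -0.1811] 14.183820325515828
[315.1526 231.2839] obs col 315.2
```

Run:
```python
from h import *
for z in(.096,.099,.102,.105):print(z,z-.2193,proj("side",[.595,-.1831,z]),"obs 302.7+-,216.1")
# side8 back centre row, brightness centroid near left extreme
g=cv2.cvtColor(cv2.imread("pics/side8_raw.png"),cv2.COLOR_BGR2GRAY).astype(float)
for c in range(207,228,3):
  col=np.clip(g[240:280,c]-58,0,20);r=np.arange(240,280);m=(r*col).sum()/col.sum();
  lo=r[col>4];print(c,round(m,2),lo.min(),lo.max())
for z in(.100,.103,.106,.109):print(z,z-.2245,[proj("side",[.4668-d*np.cos(.09),-.3297-d*np.sin(.09),z]).round(2) for d in(.0497,.04,.03)])
# pliers far/near: plate lower corners? top8 look for ring back
t=cv2.cvtColor(cv2.imread("pics/top8_raw.png"),cv2.COLOR_BGR2GRAY)
u,v=proj("top",[.417,-.334,.105]).astype(int);print(u,v);print(t[v-14:v+14:2,u-26:u+26:2])
```

```text
0.096 -0.12329999999999999 [304.3125499 219.2318069] obs 302.7+-,216.1
0.099 -0.12029999999999999 [304.34100797 218.14139749] obs 302.7+-,216.1
0.102 -0.1173 [304.36958845 217.04629785] obs 302.7+-,216.1
0.105 -0.1143 [304.39829213 215.94647765] obs 302.7+-,216.1<stdin>:6: RuntimeWarning: invalid value encountered in scalar divide
Traceback (most recent call last):
ValueError: zero-size array to reduction operation minimum which has no identity
```

Run:
```python
from h import *
print("near lug end obs 331.8,222.8")
for z in(.096,.099,.102,.105,.108):print(z,proj("side",[.6572,-.2053,z]))
from scipy.optimize import minimize
np.set_printoptions(precision=4,suppress=True,linewidth=200)
g=cv2.cvtColor(cv2.imread("pics/side8_raw.png"),cv2.COLOR_BGR2GRAY).astype(float)
sl=(slice(244,278),slice(198,246));b=np.clip((g[sl]-51)/25,0,1)
W=np.ones_like(b);W[:268-244,228-198:]=0; W[:,250-198:]=0
T=np.array([.4668,-.3297,.2245]);w=.09;X=np.array([np.cos(w),np.sin(w),0]);Y=np.array([-np.sin(w),np.cos(w),0])
def f(p,yo):
    return (W*(ringmask("side",p[3],T+p[0]*X+yo*Y+[0,0,p[1]],w,p[2],0)[sl]-b)**2).sum()
for yo in(-.001,.001,.003,.005):
  best=None
  for pit in(-.08,0,.08):
    x0=np.array([-.0275,-.117,pit,.22]);r=minimize(f,x0,args=(yo,),method="Nelder-Mead",options=dict(initial_simplex=x0+np.vstack([0*x0,np.diag([.003,.004,.05,.03])]),maxfev=220))
    if best is None or r.fun<best.fun:best=r
  print(yo,best.x,best.fun)
```

```text
near lug end obs 331.8,222.8
0.096 [334.02010085 225.98709416]
0.099 [334.11471309 224.88317828]
0.102 [334.20974291 223.77439021]
0.105 [334.30519307 222.66069763]
0.108 [334.40106637 221.54206793]
-0.001 [-0.0255 -0.1139 -0.0082  0.2131] 36.81037078046906
0.001 [-0.0263 -0.1159  0.0019  0.2103] 36.594749096501346
0.003 [-0.0267 -0.1177 -0.0046  0.217 ] 37.42996939638601
0.005 [-0.0271 -0.1198  0.0041  0.2209] 38.08307512495194
```

Run:
```python
from h import *
np.set_printoptions(precision=2,suppress=True,linewidth=220)
def tip(n,T,op,w=.09):
    Y=np.array([-np.sin(w),np.cos(w),0]);T=np.array(T)
    return [proj("side",T-(op/2+a)*Y) for a in(.019,)]
L={"side4":([.4675,-.3246,.2011],.064),"side5":([.4675,-.3297,.1778],.064),"side6":([.4667,-.3296,.1516],.064),"side7":([.467,-.3302,.1522],.0442),"side8":([.4668,-.3297,.2245],.0306),"side9":([.6445,-.1786,.2193],.0307)}
for n,(T,op) in L.items():
    g=cv2.cvtColor(cv2.imread(f"pics/{n}_raw.png"),cv2.COLOR_BGR2GRAY).astype(float)
    q=tip("side",T,op)[0];u,v=int(round(q[0])),int(round(q[1]))
    out=[]
    for c in(u-4,u-2,u,u+2):
        col=g[v-10:v+10,c];k=np.nonzero((col[:-1]>=140)&(col[1:]<140))[0]
        out.append([round(float(v-10+i+(col[i]-140)/(col[i]-col[i+1])),2) for i in k])
    print(n,q,out)
```

```text
side4 [231.42 241.18] [[235.79], [235.57, 246.62], [235.58], [235.41]]
side5 [232.3  253.91] [[248.42], [248.4], [248.22], [248.12]]
side6 [233.25 265.26] [[259.86], [259.8], [259.63, 273.44], [259.45]]
side7 [233.6  261.11] [[255.8], [255.72], [255.58], [255.48]]
side8 [229.69 225.43] [[219.72], [219.65], [219.59], [219.54]]
side9 [333.55 178.29] [[175.17], [174.76], [176.88], [177.12]]
```

Run:
```python
from h import *
np.set_printoptions(precision=2,suppress=True,linewidth=250)
L={"side4":([.4675,-.3246,.2011],.064),"side6":([.4667,-.3296,.1516],.064),"side8":([.4668,-.3297,.2245],.0306),"side9":([.6445,-.1786,.2193],.0307)}
w=.09;X=np.array([np.cos(w),np.sin(w),0]);Y=np.array([-np.sin(w),np.cos(w),0])
for n,(T,op) in L.items():
    g=cv2.cvtColor(cv2.imread(f"pics/{n}_raw.png"),cv2.COLOR_BGR2GRAY)
    q=[proj("side",np.array(T)-(op/2+.01)*Y+a*X+[0,0,.008]) for a in(-.0095,.0095)];v=int(round(q[0][1]))
    print(n,q,v);print(g[v-4:v+4:2,int(q[0][0])-6:int(q[1][0])+8])
g=cv2.cvtColor(cv2.imread("pics/side9_raw.png"),cv2.COLOR_BGR2GRAY)
print(g[206:232:2,296:336])
```

```text
side4 [array([225.36, 234.08]), array([237.08, 233.51])] 234
[[ 51  48  49  47  40 164 206 207 206 206 207 206 208 207 207 206 207 207 211 159 255 255 185 106 131 119]
 [ 50  50  51  51  45 101 188 211 208 207 207 206 207 206 206 207 207 207 209 167 255 255 255 255 199 101]
 [ 52  51  52  51  48  54 182 214 210 209 210 210 210 210 211 207 204 204 203 177 243 255 255 255 255 224]
 [ 51  49  51  49  50  47  84 119 126 111 104 104 105 105  90  82  87  94 124 142 117 117 174 176 162 163]]
side6 [array([227.43, 258.35]), array([238.68, 257.79])] 258
[[ 47  48  49  47  38 189 215 204 204 204 203 203 203 204 204 204 204 207 182 124  68  48  52  49  50]
 [ 51  51  50  48  39 121 190 207 205 205 204 204 204 204 205 204 204 206 197 141  68  46  50  50  52]
 [ 51  50  48  49  46  77 181 210 206 207 206 206 208 207 208 208 208 209 207 161  83  43  50  52  51]
 [ 50  50  50  51  50  47 115 137 129 124 124 124 110  97  95  97 110 110 138 254 203  49  48  50  51]]
side8 [array([223.6 , 218.33]), array([235.4 , 217.78])] 218
[[104 105 109 113 114 141 191 208 206 207 206 207 207 206 206 206 206 207 2
[... 2215 characters left out ...]
66  94  92  80  80  85  95 128 129 101  64  50]
 [ 49  49  49  47  47  46  51  53  51  52  62  72  73  74  74  80  90  90 102 108  98  95  81  73  69  67  69  72  74  71  73  72  72  95 107 106 113  87  55  48]
 [ 48  48  49  52  51  48  50  53  48  46  55 118 150 155 137 130 118  98  81  66  66  83 116 138 255 255 255 233 107  74  91  94  80  62  56  53  54  52  51  50]
 [ 48  52  53  52  51  51  46  42  40  75 132 154 166 172 173 173 176 168 140 111 100 139 166 161 161 183 255 255 255 183  34  45  51  51  50  49  49  52  51  51]
 [ 51  50  48  47  41  77 159 177 182 186 168 162 169 172 173 138  87 136 168 170 170 171 171 167 225 255 255 251 249 255 255 187  63  38  43  47  49  52  50  51]]
```

Run:
```python
from h import *
from scipy.optimize import fsolve
w=.09;X=np.array([np.cos(w),np.sin(w),0])
for n,T,ob in(("8",[.4668,-.3297,.2245],(209.1,264.1)),("9",[.6445,-.1786,.2193],(302.9,216.7))):
    s=fsolve(lambda p:proj("side",np.array(T)-p[0]*X+[0,0,p[1]])-ob,[.05,-.115]);print(n,"O rel",s[0]-.0225,"z rel",s[1])
im=robot.read_camera("side");cv2.imwrite("pics/side10_raw.png",im[:,:,::-1]);g=cv2.cvtColor(im,cv2.COLOR_RGB2GRAY);print(g[212:222,298:310]);s=robot.observe();print(s["tool_pos"],s["tool_rot"],s["time"],s["torque"])
for r in(216,):
  pass
```

```text
8 O rel 0.02849355351098312 z rel -0.11720224776271869
9 O rel 0.030400410127498723 z rel -0.11618808542620067
[[198 185 176 180 183 127  70  66  98 129 137 190]
 [209 205 201 213 193 118  67 108 168 255 255 255]
 [144 169 183 190 144  84  69 168 208 255 255 255]
 [ 54  86 101 102  82  71  58 119 140 142 165 174]
 [ 41  40  40  34  61  75  58  50  49  62  92 101]
 [ 51  51  51  48  66  76  67  51  46  46  47  44]
 [ 48  49  50  47  65  75  73  60  49  51  51  50]
 [ 50  50  49  48  59  70  77  69  55  48  52  51]
 [ 47  52  52  51  55  67  75  75  65  51  47  47]
 [ 49  49  48  50  52  61  69  75  74  68  57  48]]
[ 0.64462233 -0.17853799  0.21945435] [ 3.14134744e+00 -2.13809352e-04  8.89936504e-02] 12.75 [ 0.03655297 -0.04722769  0.04446155]
```

Request:
arm_command(moves=[[[0.001, 0, 0.002], [0, 0, 0], 0.028], [[0.002, 0, 0.006], [0, 0, 0], 0.028], [[0.0023, 0, 0.012], [0, 0, 0], 0.028], [[0.0023, 0, 0.018], [0, 0, 0], 0.028], [[0.0023, 0, 0.021], [0, 0, 0], 0.028]])

```text
time: 13.25
tool_pos: [0.6468, -0.1777, 0.1969]
tool_rot: [-3.141, 0.002, 0.09]
contact_force: [0.6, 0.1, -1.5]
opening: 0.0307
grip_force: 34.9
```

Request:
arm_command(moves=[[[0, 0, 0], [0, 0, 0], 0.028], [[0, 0, 0], [0, 0, 0], 0.028], [[0, 0, 0], [0, 0, 0], 0.028], [[0, 0, 0], [0, 0, 0], 0.028], [[0, 0, 0], [0, 0, 0], 0.028]])

```text
time: 13.75
tool_pos: [0.6472, -0.1779, 0.1985]
tool_rot: [3.141, -0.0, 0.09]
contact_force: [0.1, 0.4, -2.3]
opening: 0.0309
grip_force: 34.9
```

Run:
```python
from h import *
np.set_printoptions(linewidth=250)
im=robot.read_camera("side");cv2.imwrite("pics/side11_raw.png",im[:,:,::-1]);g=cv2.cvtColor(im,cv2.COLOR_RGB2GRAY);print(g[212:246,298:340]);s=robot.observe();print(s["tool_pos"],s["tool_rot"],s["time"],s["contact_force"])
g0=cv2.cvtColor(cv2.imread("pics/side0_raw.png"),cv2.COLOR_BGR2GRAY);print("side0");print(g0[214:250:2,298:334])
```

```text
[[197 185 175 ... 189 189 193]
 [209 204 200 ... 187 190 191]
 [144 169 183 ... 187 189 191]
 ...
 [203 188 177 ... 114  43  49]
 [206 198 185 ... 193  37  47]
 [208 204 193 ... 255 114  42]]
[ 0.64721561 -0.17781888  0.19840976] [ 3.14138503e+00 -3.09265092e-04  8.98246322e-02] 13.8 [ 0.1331603   0.19322788 -1.18443936]
side0
[[145 169 184 187 219 221 213 214 210 255 255 255 255 255 223  82  44  48  48  49  52  52  50  47  48  50  50  50  42  32  33  32  29  48 108 163]
 [ 41  41  40  27  19  22  32  44  50  63  92 103 100 137 105  51  48  51  49  47  50  48  46  50  51  52  48  48  51  49  36  29  31  31  26  52]
 [ 50  50  48  49  50  51  50  50  51  51  50  50  49  48  48  51  51  49  50  52  52  52  52  53  52  50  51  52  50  48  47  45  32  29  27  30]
 [ 48  51  53  51  52  52  50  52  51  47  48  49  47  49  47  48  51  48  45  46  48  50  52  51  51  51  52  54  50  50  51  51  51  49  49  46]
 [ 51  51  50  50  49  50  51  51  52  50  46  45  41  35 137 168 165 217 196 126  98  66  38  41  45  49  51  53  52  52  53  52  53  52  50  51]
 [ 48  47  46  48  52  53  51  48  4
[... 1175 characters left out ...]
78 196 237 236 255 238 188 186 180 173 169 255 255 255 255 255 255 245 219 204 253 255 246 146 241 255 255 255]
 [255 255 255 220 130 240 255 226 177 192 194 196 194 197 216 223 235 241 241 241 243 223 203 204 202 205 233 255 255 254 172 184 255 255 255 255]
 [255 255 253 255 252 170 154 180 241 216 174 187 200 204 204 202 205 208 208 208 208 206 203 228 253 255 255 255 222 134 204 255 253 255 255 255]
 [252 255 255 255 255 255 255 253 200 141 191 235 253 251 255 255 255 255 255 255 255 255 255 255 243 197 140 179 249 255 255 255 255 255 255 253]
 [182 219 248 255 255 255 255 248 241 247 255 255 251 221 168 157 172 177 178 169 151 185 195 246 255 255 255 253 255 255 255 255 255 255 239 214]]
```

```bash
cat >> h.py <<'E'
from scipy.optimize import minimize
def fitring(img,T,bg,sl,W,pit=0.,w=.09):
    "composite fit: ring origin offset back from TCP (a), height rel TCP (z), arm angle"
    X=np.array([np.cos(w),np.sin(w),0]);T=np.array(T)
    def f(p):
        m=ringmask("side",p[2],T-p[0]*X+[0,0,p[1]],w,pit,0)[sl]
        return (W*np.minimum(abs(bg[sl]*(1-m)+76*m-img[sl]),60)).sum()
    b=None
    for a in(.027,.031):
        for z in(-.119,-.115):
            x0=np.array([a,z,.21]);r=minimize(f,x0,method="Nelder-Mead",options=dict(initial_simplex=x0+np.vstack([0*x0,np.diag([.002,.002,.02])]),maxfev=160))
            if b is None or r.fun<b.fun:b=r
    return b
E
python3 - <<'E'
from h import *
np.set_printoptions(precision=4,suppress=True)
G=lambda n:cv2.cvtColor(cv2.imread(f"pics/{n}_raw.png"),cv2.COLOR_BGR2GRAY).astype(float)
bg=G("side0")
for n,T in(("side8",[.4668,-.3297,.2245]),("side9",[.6445,-.1786,.2193]),("side10",[.6446,-.1785,.2194]),("side11",[.6472,-.1778,.1984])):
    u,v=proj("side",np.array(T)-[.03,.0027,.116]).astype(int)
    sl=(slice(v-18,v+18),slice(u-18,u+8));W=np.ones((36,26))
    for pit in(-.05,0.,.05):
        r=fitring(G(n),T,bg,sl,W,pit);print(n,pit,r.x,round(r.fun,1))
E
```

```text
side8 -0.05 [ 0.0261 -0.1146  0.2279] 1822.1
side8 0.0 [ 0.026  -0.1149  0.2149] 1729.7
side8 0.05 [ 0.026  -0.1153  0.2172] 1791.6
side9 -0.05 [ 0.0292 -0.1171  0.2247] 11133.2
side9 0.0 [ 0.0289 -0.1177  0.2171] 11132.1
side9 0.05 [ 0.0286 -0.1179  0.2327] 11340.5
side10 -0.05 [ 0.029  -0.1173  0.2179] 11251.0
side10 0.0 [ 0.0287 -0.1176  0.2279] 11265.2
side10 0.05 [ 0.0288 -0.1179  0.2227] 11376.2
side11 -0.05 [ 0.0283 -0.1168  0.2006] 15766.4
side11 0.0 [ 0.0288 -0.1168  0.2003] 15761.2
side11 0.05 [ 0.0275 -0.118   0.2605] 15927.0
```

Request:
arm_command(moves=[[[-0.0012, 0.0003, 0.001], [0, 0, 0], 0.028], [[-0.0012, 0.0003, 0.003], [0, 0, 0], 0.028], [[-0.0012, 0.0003, 0.006], [0, 0, 0], 0.028], [[-0.0012, 0.0003, 0.008], [0, 0, 0], 0.028], [[-0.0012, 0.0003, 0.009], [0, 0, 0], 0.028]])

```text
time: 14.3
tool_pos: [0.6462, -0.1786, 0.1893]
tool_rot: [3.141, -0.001, 0.09]
contact_force: [0.5, -0.6, 1.9]
opening: 0.0307
grip_force: 34.8
```

Request:
arm_command(moves=[[[0, 0, 0.001], [0, 0, 0], 0.028], [[0, 0, 0.002], [0, 0, 0], 0.028], [[0, 0, 0.003], [0, 0, 0], 0.028], [[0, 0, 0.004], [0, 0, 0], 0.028], [[0, 0, 0.004], [0, 0, 0], 0.028]])

```text
time: 14.8
tool_pos: [0.6458, -0.1783, 0.1847]
tool_rot: [3.142, 0.001, 0.09]
contact_force: [0.6, -1.6, -1.7]
opening: 0.0306
grip_force: 34.8
```

Run:
```python
from h import *
np.set_printoptions(precision=4,suppress=True)
im=robot.read_camera("side");cv2.imwrite("pics/side12_raw.png",im[:,:,::-1]);s=robot.observe();T=s["tool_pos"];print(T,s["tool_rot"],s["contact_force"],s["torque"])
img=cv2.cvtColor(im,cv2.COLOR_RGB2GRAY).astype(float);bg=cv2.cvtColor(cv2.imread("pics/side0_raw.png"),cv2.COLOR_BGR2GRAY).astype(float)
u,v=proj("side",np.array(T)-[.03,.0027,.116]).astype(int)
for k in(8,14):
    sl=(slice(v-18,v+18),slice(u-18,u+k));r=fitring(img,T,bg,sl,1.);print(r.x,r.fun)
for i in range(v-16,v+17):print(i,"".join("#" if x<62 else "o" if x<95 else "+" if x<130 else "." for x in img[i,u-20:u+34]), "".join("#" if x<62 else "o" if x<95 else "+" if x<130 else "." for x in bg[i,u-20:u+34]))
print(u-20, [proj("side",[.6199+.021*np.cos(t),-.1811+.021*np.sin(t),.073]).round(1).tolist() for t in(0,np.pi/2,np.pi,-np.pi/2)])
```

```text
[ 0.6459 -0.1783  0.1848] [3.1415 0.0005 0.0897] [-0.668  -0.8759 -0.8744] [-0.4659 -0.2093  0.0335]
[ 0.0249 -0.1151  0.1618] 20572.41176470588
[ 0.0251 -0.1136  0.2526] 27330.768627450983
212 .....................##########o++o...+o+............. .....................#################o...............
213 .....................##########ooooo++oo+............. .....................#################o...............
214 +.+.................o##########ooooooooo+............. ....................o##################+..............
215 ######o+++.+........###########ooooooo#o+............. ######o++..+........####################+.............
216 ###############o++.+###########ooooooo#oo+...........+ ##############oo++.+#####################+...........+
217 ###############################ooooooo####o++.......+# ##########################################o++.......+#
218 ###############################ooooooo########ooo##### ##############################################ooo#####
219 ################ooooo+ooo#oooooooooooo################ #####################################################
[... 2220 characters left out ...]
###### #o...................++++.................+###########
240 #......+o+.................................########### o.......+..................................###########
241 +.......o+..........................+......########### ....................................+......###########
242 ........+o+................................o########## ...........................................o##########
243 .........oo+.......................+........+######### ...................................+........+#########
244 ..........oo+....................+o+.........######### .............................................#########
293 [[325.0, 227.1], [315.0, 221.0], [305.9, 226.9], [315.8, 233.1]]
```

The ASCII view shows the ring's back band tight against the shaft's −x side, and the moment has changed, so there is light contact. I'll shift −x and −y.

Request:
arm_command(moves=[[[-0.0005, 0.0003, 0], [0, 0, 0], 0.028], [[-0.001, 0.0006, 0], [0, 0, 0], 0.028], [[-0.0015, 0.001, 0], [0, 0, 0], 0.028], [[-0.0015, 0.001, 0], [0, 0, 0], 0.028], [[-0.0015, 0.001, 0], [0, 0, 0], 0.028]])

```text
time: 15.35
tool_pos: [0.6445, -0.1792, 0.1851]
tool_rot: [-3.141, 0.0, 0.09]
contact_force: [-0.3, -0.4, -1.7]
opening: 0.0309
grip_force: 34.9
```

```bash
cat > look.py <<'E'
from h import *
import sys
np.set_printoptions(precision=4,suppress=True)
O=[];
for _ in range(3):
    im=robot.read_camera("side");s=robot.observe();O.append(np.r_[s["contact_force"],s["torque"]])
T=s["tool_pos"];print(s["time"],T,s["tool_rot"],np.mean(O,0),s["grip_force"])
img=cv2.cvtColor(im,cv2.COLOR_RGB2GRAY).astype(float)
if len(sys.argv)>1:
  for i in range(212,246):print(i,"".join("#" if x<62 else "o" if x<95 else "+" if x<130 else "." for x in img[i,293:340]))
# back-of-ring centre for rows in the dark-bench zone
E
python3 look.py a
python3 - <<'E'
from h import *
for z in(.067,.069):
  print(z,[ray("side",a,b,z).round(4) for a,b in((304.4,226.3),)],"axis",proj("side",[.6199,-.1811,z]))
E
```

```text
15.5 [ 0.6446 -0.1793  0.1852] [-3.1415  0.      0.0898] [ 0.9272 -0.2778 -1.6515 -0.1277 -0.2407  0.0607] 34.89354770164937
212 .....................##########++o+...+o+......
213 .....................##########ooooo++oo.......
214 ....................o#########oo#ooooooo.......
215 ######o++..+........##########oo#ooooo#o+......
216 ##############oo++.+##########oooooooo#oo+.....
217 ###############################ooooooo####o++..
218 ###############################ooooooo########o
219 ##################oooooooooo++oooooooo#########
220 ##############oooooooooooo+.+oooo#oooo#########
221 #############ooooooooooooo++ooo..+oooo#########
222 ############ooooo##o++++ooooo#o..+oooo#########
223 ###########oooo##o..++.....o##o..+oooo#########
224 ###########ooo#o....++......+#o...oooo#########
225 ###########oo#o+..............++.+oooo#########
226 ##########ooo#+.......++......+o##oooo#########
227 ##########oooo.......o##+..++...o#oooo#########
228 ##########ooo.........++...+o....#oooo#########
229 #########oooo+.....+.............ooooo#########
230 ########o..ooo.....o.............+o
[... 244 characters left out ...]
ooo+++++ooooooooooo+.++#####
236 ###....+o......oooooooooooooooooooooooooo######
237 ##o....+o.......+oooooooooooo+....+.+.....#####
238 ##+....+o.........+ooooooooo..............o####
239 ##.....+o.............+++.................+####
240 #......+o+.................................####
241 +.......o+..........................+......####
242 ........+o+................................o###
243 .........oo+.......................+........+##
244 ..........oo+....................+o+.........##
245 ...........+o+.................+oo+..........+#
0.067 [array([ 0.596 , -0.1718,  0.067 ])] axis [315.31393996 229.06580676]
0.069 [array([ 0.5959, -0.1742,  0.069 ])] axis [315.3479091  228.36818832]
```

Request:
arm_command(moves=[[[0, 0, -0.002], [0, 0, 0], 0.028], [[0, 0, -0.006], [0, 0, 0], 0.028], [[0, 0, -0.01], [0, 0, 0], 0.028], [[0, 0, -0.014], [0, 0, 0], 0.028], [[0, 0, -0.014], [0, 0, 0], 0.028]])

```text
time: 16.0
tool_pos: [0.6449, -0.1794, 0.2002]
tool_rot: [3.141, -0.001, 0.09]
contact_force: [0.6, 0.8, -0.9]
opening: 0.031
grip_force: 34.9
```

```bash
sed -i 's/range(212,246)/range(204,246)/' look.py; python3 look.py a
```

```text
16.15 [ 0.6445 -0.1793  0.1992] [-3.1415  0.0002  0.0898] [ 0.1685 -0.1549 -1.9584  0.0286 -0.0309  0.0256] 34.91784950718284
204 +++++++++++++++++++....########.+oo++..........
205 ++++++++++++++++++....+########++o....++.......
206 ++++++++++++++++++....o########.+o....+o.......
207 ++++++++++++++++++....#########++o++++oo.......
208 ++++++++++++++++++....#########ooooooooo.......
209 ++++++++++++++++++....#########ooooooooo.......
210 .++++++++++++++++....o########oooooooo#+.......
211 .........++.+++++....#########ooooooo##+.......
212 .....................#########ooooooo##........
213 ....................+#########ooooooo#o........
214 +...................o++###o++oooooooo##+.......
215 ######o++..+..+oo#ooo++ooo+.+oooooooo###+......
216 ############oooooooooooooo++oo..+ooooo###+.....
217 ###########ooooo#######ooooooo...ooooo####o++..
218 ##########oooo###############+...oooo#########o
219 ##########ooo################o...+ooo##########
220 #########ooo#################o+.+oooo##########
221 #########ooo##################ooooooo##########
222 #########ooo#######o++++oo#######o
[... 509 characters left out ...]
++.............o########
233 ####o....+o............................########
234 ####....+o....+.........................#######
235 ###+....o+....++..............+..........######
236 ###....+o......oo+...........++..........+#####
237 ##o....+o.......+oo+......++o+............#####
238 ##+....+o.........+ooooooooo..............o####
239 ##.....+o............++++.................+####
240 #......+#+.................................####
241 +.......o+..........................+......####
242 ........+o+................................o###
243 .........oo+.......................+........+##
244 ..........oo+................................##
245 ...........+o+.................++++..........+#
```

Run:
```python
from h import *
from scipy.optimize import fsolve
np.set_printoptions(precision=4,suppress=True)
w=.09;X=np.array([np.cos(w),np.sin(w),0]);Y=np.array([-X[1],X[0],0]);T=np.array([.6445,-.1793,.1992])
s=fsolve(lambda p:proj("side",T-p[0]*X+[0,0,p[1]])-(303.0,222),[.05,-.115]);print("a",s[0]-.0225,"z",s[1])
# model extents
for a,z in((.029,-.117),(.0305,-.117),(.0305,-.119),(.0305,-.115)):
    m=ringmask("side",.215,T-a*X+[0,0,z],w,0.,0)
    print(a,z);
    if z==-.117:
        for i in range(213,234):print(i,"".join("o" if x>.5 else "+" if x>.25 else "." for x in m[i,293:340]))
    c=m[:,305:325].sum(1);r=np.nonzero(m[:,314]>.5)[0];print("rows at col314",r.min(),r.max(),"leftmost",np.nonzero(m.max(0)>.5)[0].min())
```

```text
a 0.029932962442934113 z -0.11017426910068495
0.029 -0.117
213 ...............................................
214 ..................................+o...........
215 ................+oooooo++......oooooo..........
216 .............+ooooooooooooo+ooooooooo..........
217 ............oooooooooooooooooooooooo+..........
218 ..........+oooooooo+++oooooooooo+..............
219 ..........ooooo+.........+++...................
220 .........oooo..................................
221 .........ooo...................................
222 .........ooo...................................
223 .........ooo...................................
224 .........ooo...................................
225 .........ooo...................................
226 .........ooo+..................................
227 .........+ooo..................................
228 ..........oooo+................................
229 ..........+ooooo...........ooooooooo+++........
230 ...........ooooooo++...++oooooooooooooooo......
231 ............+oooooooooooooooooooooooooooo......
232 ..............ooooooooooooooo....+oooooo+......
2
[... 628 characters left out ...]
.....ooo....................................
224 ........oooo...................................
225 ........+ooo...................................
226 ........+ooo...................................
227 .........ooo+..................................
228 .........oooo+.................................
229 ..........ooooo+..........+oooooooo+++.........
230 ..........+ooooooo+....+oooooooooooooooo.......
231 ............oooooooooooooooooooooooooooo.......
232 .............+oooooooooooooo+...+ooooooo.......
233 ................oooooooooo+...........++.......
rows at col314 215 233 leftmost 301
0.0305 -0.119
rows at col314 216 234 leftmost 301
0.0305 -0.115
rows at col314 215 233 leftmost 301
```

Run:
```python
from h import *
np.set_printoptions(precision=4,suppress=True)
G=lambda n:cv2.cvtColor(cv2.imread(f"pics/{n}_raw.png"),cv2.COLOR_BGR2GRAY).astype(float)
im=robot.read_camera("side");cv2.imwrite("pics/side13_raw.png",im[:,:,::-1]);s=robot.observe();print(s["tool_pos"])
bg=G("side0");w=.09;X=np.array([np.cos(w),np.sin(w),0])
def go(n,T,rows,cols,metal):
    img=G(n);sl=(slice(*rows),slice(*cols));I=img[sl];B=bg[sl]
    T=np.array(T)
    dark=np.clip((110-I)/30,0,1) # ring evidence over metal
    onm=B>130
    bench=(B<62)
    ev=np.where(onm,dark,np.clip((I-55)/15,0,1)); W=(onm|bench).astype(float)
    def f(p):
        m=ringmask("side",p[2],T-p[0]*X+[0,0,p[1]],w,p[3],p[4])[sl];return (W*(m-ev)**2).sum()
    b=None
    for a in(.027,.031):
      for z in(-.119,-.114):
        x0=np.array([a,z,.2,0,0]);r=minimize(f,x0,method="Nelder-Mead",options=dict(initial_simplex=x0+np.vstack([0*x0,np.diag([.002,.002,.02,.05,.05])]),maxfev=300))
        if b is None or r.fun<b.fun:b=r
    print(n,b.x,b.fun)
go("side8",[.4668,-.3297,.2245],(244,278),(198,229),0)
go("side9",[.6445,-.1786,.2193],(204,234),(296,322),1)
go("side13",s["tool_pos"],(210,236),(296,322),1)
```

```text
[ 0.6444 -0.1793  0.199 ]
side8 [ 0.0263 -0.1151  0.1931  0.0031  0.0229] 13.347666282199155
side9 [ 0.0292 -0.1169  0.2386  0.0245  0.0103] 26.570768935024994
side13 [ 0.0281 -0.1132  0.2046  0.0007 -0.0085] 29.04309111880046
```

Request:
arm_command(moves=[[[0.001, 0.001, 0], [0, 0, 0], 0.028], [[0.0022, 0.0027, 0.001], [0, 0, 0], 0.028], [[0.0022, 0.0027, 0.003], [0, 0, 0], 0.028], [[0.0022, 0.0027, 0.005], [0, 0, 0], 0.028], [[0.0022, 0.0027, 0.006], [0, 0, 0], 0.028]])

```text
time: 16.7
tool_pos: [0.6468, -0.1818, 0.1927]
tool_rot: [-3.141, 0.001, 0.09]
contact_force: [0.3, 0.2, -1.4]
opening: 0.0307
grip_force: 34.9
```

```bash
python3 look.py
```

```text
16.85 [ 0.6469 -0.1818  0.1931] [-3.1415  0.0003  0.0899] [-0.1001 -0.4543 -1.869   0.0158  0.0086 -0.0019] 34.91796656046063
```

Request:
arm_command(moves=[[[0, 0, 0.001], [0, 0, 0], 0.028], [[0, 0, 0.002], [0, 0, 0], 0.028], [[0, 0, 0.003], [0, 0, 0], 0.028], [[0, 0, 0.004], [0, 0, 0], 0.028], [[0, 0, 0.004], [0, 0, 0], 0.028]])

```text
time: 17.35
tool_pos: [0.6469, -0.1818, 0.189]
tool_rot: [-3.142, 0.0, 0.09]
contact_force: [-0.2, -0.1, -2.2]
opening: 0.0306
grip_force: 34.9
```

```bash
python3 look.py
```

```text
17.5 [ 0.647  -0.1818  0.1893] [ 3.1415 -0.0001  0.0898] [-0.4811  0.2271 -1.4012  0.0321 -0.0037 -0.0023] 34.91789316292852
```

Request:
arm_command(moves=[[[0, 0, 0.001], [0, 0, 0], 0.028], [[0, 0, 0.002], [0, 0, 0], 0.028], [[0, 0, 0.003], [0, 0, 0], 0.028], [[0, 0, 0.004], [0, 0, 0], 0.028], [[0, 0, 0.004], [0, 0, 0], 0.028]])

```text
time: 18.0
tool_pos: [0.6469, -0.1818, 0.185]
tool_rot: [-3.142, 0.0, 0.09]
contact_force: [-0.3, -0.0, -1.7]
opening: 0.0306
grip_force: 34.9
```

```bash
python3 look.py a
```

```text
18.15 [ 0.647  -0.1819  0.1853] [ 3.1415 -0.0001  0.0898] [-0.1467 -0.1983 -2.3688  0.0167 -0.0273 -0.0066] 34.917917100246996
204 +++++++++++++++++++....#######o++oooooo+.......
205 ++++++++++++++++++....+#######o++++oooo+.......
206 ++++++++++++++++++....o#######o++.+oooo........
207 ++++++++++++++++++....#########oooooooo........
208 ++++++++++++++++++....##########ooooooo........
209 ++++++++++++++++++....##########++ooooo+.......
210 .++++++++++++++++....o##########.+oooo++.......
211 ..........+.+++++....###########.+o............
212 .....................###########.+o....++......
213 .....................###########++o+..+oo......
214 +...................o###########oooooo##o......
215 ######o++..+........##########oooooooo##+......
216 ##############oo++.+###########ooooooo#oo+.....
217 ###############################ooooooo#o##o++..
218 ###############################ooooooo########o
219 ######################o########oooooooo########
220 ###############ooooooo++ooo++oooooooooo########
221 #############ooooooooo+oooo++ooo+ooooo#########
222 ############oooooo#o+++++ooooo+..
[... 510 characters left out ...]
...........o+++#########
233 ####o....++..ooo+.................ooo..########
234 ####....+o...+ooo++...............ooo...#######
235 ###+....o+....+oooo++......+ooo+.+ooo....o#####
236 ###....+o......oooooooooooooooooooooo+++.o#####
237 ##o....+o.......+ooooooooooooo+.+oooo++o+o#####
238 ##+....+o.........+ooooooooo.....++++.....o####
239 ##.....+o.............+++.................+####
240 #......+#..................................####
241 +.......o+..........................+......####
242 ........+o+................................o###
243 .........oo+.......................+........+##
244 ..........oo+....................++..........##
245 ...........+o+.................++o+..........+#
```

Request:
arm_command(moves=[[[0, 0, 0.001], [0, 0, 0], 0.028], [[0, 0, 0.002], [0, 0, 0], 0.028], [[0, 0, 0.003], [0, 0, 0], 0.028], [[0, 0, 0.0035], [0, 0, 0], 0.028], [[0, 0, 0.0035], [0, 0, 0], 0.028]])

```text
time: 18.65
tool_pos: [0.647, -0.1818, 0.1816]
tool_rot: [-3.142, 0.0, 0.09]
contact_force: [0.5, -0.3, -1.7]
opening: 0.0311
grip_force: 34.9
```

```bash
python3 look.py
```

```text
18.8 [ 0.647  -0.1819  0.1818] [ 3.1415 -0.0001  0.0898] [-0.2616  0.7247 -1.3678  0.0413  0.0203 -0.0002] 34.917995219584554
```

Request:
arm_command(moves=[[[0, 0, 0.0005], [0, 0, 0], 0.028], [[0, 0, 0.001], [0, 0, 0], 0.028], [[0, 0, 0.0015], [0, 0, 0], 0.028], [[0, 0, 0.002], [0, 0, 0], 0.028], [[0, 0, 0.002], [0, 0, 0], 0.028]])

```text
time: 19.3
tool_pos: [0.647, -0.1818, 0.1796]
tool_rot: [3.142, 0.0, 0.09]
contact_force: [-0.2, 0.6, -2.1]
opening: 0.0312
grip_force: 34.9
```

```bash
python3 look.py
```

```text
19.45 [ 0.647  -0.1819  0.1798] [ 3.1415 -0.0001  0.0898] [ 0.6053  0.251  -1.3455 -0.0053  0.0184  0.0161] 34.9178717052564
```

Request:
arm_command(moves=[[[0, 0, 0.0005], [0, 0, 0], 0.028], [[0, 0, 0.001], [0, 0, 0], 0.028], [[0, 0, 0.001], [0, 0, 0], 0.028], [[0, 0, 0.001], [0, 0, 0], 0.028], [[0, 0, 0.001], [0, 0, 0], 0.028]])

```text
time: 19.95
tool_pos: [0.647, -0.1819, 0.1787]
tool_rot: [3.141, -0.0, 0.09]
contact_force: [0.4, 0.4, -1.6]
opening: 0.0305
grip_force: 34.9
```

```bash
python3 look.py
```

```text
20.1 [ 0.647  -0.1818  0.1787] [ 3.1415 -0.      0.0899] [-0.0065  0.0314 -1.7856  0.0345 -0.0043 -0.0038] 34.917843053117394
```

Request:
arm_command(moves=[[[0, 0, 0.0005], [0, 0, 0], 0.028], [[0, 0, 0.001], [0, 0, 0], 0.028], [[0, 0, 0.001], [0, 0, 0], 0.028], [[0, 0, 0.001], [0, 0, 0], 0.028], [[0, 0, 0.001], [0, 0, 0], 0.028]])

```text
time: 20.6
tool_pos: [0.647, -0.1819, 0.1777]
tool_rot: [3.141, -0.0, 0.09]
contact_force: [0.2, 0.4, -1.6]
opening: 0.0309
grip_force: 34.9
```

```bash
python3 look.py a
```

```text
20.75 [ 0.647  -0.1819  0.1778] [ 3.1415 -0.0001  0.0897] [-0.3028 -0.3335 -1.6561  0.0139  0.0237  0.0109] 34.91788631072268
204 +++++++++++++++++++....#######ooooooooo........
205 ++++++++++++++++++....+#######ooooooooo........
206 ++++++++++++++++++....o#######++oooooo+........
207 ++++++++++++++++++....########++oooooo+........
208 ++++++++++++++++++....########+++++ooo+........
209 ++++++++++++++++++....########o+o++ooo+........
210 .++++++++++++++++....o#########oooooooo........
211 ..........+++++++....##########oooooooo........
212 .....................##########o++ooooo........
213 .....................###########.+oo+++........
214 +.+.................o###########.+o....+.......
215 ######o++..+........###########o.+o....o+......
216 ##############oo++.+###########o+oo++.+oo+.....
217 ################################oooooooo##o++..
218 ##############################oooooooooo######o
219 ##############################oooooooooo#######
220 ###############################ooooooo#o#######
221 ###############################ooooooo#########
222 ###################o++++oooooo#ooo
[... 509 characters left out ...]
...........ooooo########
233 ####o....+ooo+....................ooo..########
234 ####....+o.+oo+...................ooo...#######
235 ###+....o+..+oo+..............+...o++....######
236 ###....+o....oooo+...........++...ooo....+#####
237 ##o....+o.....oooo++.......+ooo..+ooo.....#####
238 ##+....+o......+oooooooo+oooooooooooo.....o####
239 ##.....+o........+ooooooooooooooooooooo+..+####
240 #......+#...........++oooo++....+++oo......####
241 +.......o+..........................+......####
242 ........+o+................................o###
243 .........oo+.......................+........+##
244 ..........oo+....................+o..........##
245 ...........+o+.................++o+..........+#
```

Run:
```python
from h import *
w=.09;X=np.array([np.cos(w),np.sin(w),0])
for th,z in((.21,.058),(.21,.0605)):
    m=ringmask("side",th,np.array([.6199,-.1811,z])-.0034*X,w,0.,0)
    print(th,z)
    for i in range(217,244):print(i,"".join("o" if x>.5 else "+" if x>.25 else "." for x in m[i,293:340]))
```

```text
0.21 0.058
217 ...............................................
218 ...............................................
219 ...............................................
220 ...............................................
221 ...............................................
222 ...............................................
223 ..................+oo++.........+ooo...........
224 ..............+ooooooooooo+.+ooooooo+..........
225 ............+ooooooooooooooooooooooo+..........
226 ...........ooooooooooooooooooooooo+............
227 ..........oooooo........+oooo+.................
228 .........+oooo.................................
229 .........oooo..................................
230 .........ooo...................................
231 .........ooo...................................
232 .........ooo...................................
233 .........+oo+..................................
234 .........+ooo..................................
235 .........+ooo..................................
236 ..........oooo.................................
237 ..........+oooo+............ooooo+++.........
[... 1030 characters left out ...]
........................
231 .........ooo...................................
232 .........+oo+..................................
233 .........+oo+..................................
234 ..........ooo..................................
235 ..........oooo.................................
236 ..........+oooo+............+oo+++.............
237 ...........oooooo+........+ooooooooooooo.......
238 ............oooooooooooooooooooooooooooo+......
239 .............+oooooooooooooooo+ooooooooo.......
240 ...............+oooooooooooo........++oo.......
241 ..................+ooooo+......................
242 ...............................................
243 ...............................................
```

Request:
arm_command(moves=[[[0, 0, 0.0005], [0, 0, 0], 0.028], [[0, 0, 0.001], [0, 0, 0], 0.028], [[0, 0, 0.001], [0, 0, 0], 0.028], [[0, 0, 0.001], [0, 0, 0], 0.028], [[0, 0, 0.001], [0, 0, 0], 0.028]])

```text
time: 21.25
tool_pos: [0.647, -0.1818, 0.1767]
tool_rot: [3.142, 0.0, 0.09]
contact_force: [0.1, 0.3, -1.4]
opening: 0.031
grip_force: 34.9
```

```bash
python3 look.py
```

```text
21.4 [ 0.647  -0.1818  0.1767] [ 3.1415 -0.      0.0898] [ 0.1631  0.0368 -1.3104  0.0367 -0.0008 -0.0062] 34.91787342354655
```

Request:
arm_command(moves=[[[0, 0, 0.0005], [0, 0, 0], 0.028], [[0, 0, 0.001], [0, 0, 0], 0.028], [[0, 0, 0.001], [0, 0, 0], 0.028], [[0, 0, 0.001], [0, 0, 0], 0.028], [[0, 0, 0.001], [0, 0, 0], 0.028]])

```text
time: 21.9
tool_pos: [0.647, -0.1819, 0.1757]
tool_rot: [3.141, 0.0, 0.09]
contact_force: [-0.4, 0.2, -2.0]
opening: 0.0309
grip_force: 34.9
```

```bash
python3 look.py
```

```text
22.05 [ 0.647  -0.1819  0.1757] [ 3.1415 -0.      0.0898] [ 0.4277  0.1681 -2.0476  0.0425  0.0242 -0.0058] 34.917963347397745
```

Request:
arm_command(moves=[[[0, 0, 0.0005], [0, 0, 0], 0.028], [[0, 0, 0.001], [0, 0, 0], 0.028], [[0, 0, 0.001], [0, 0, 0], 0.028], [[0, 0, 0.001], [0, 0, 0], 0.028], [[0, 0, 0.001], [0, 0, 0], 0.028]])

```text
time: 22.55
tool_pos: [0.647, -0.1818, 0.1747]
tool_rot: [3.142, -0.0, 0.09]
contact_force: [-0.4, 0.0, -2.2]
opening: 0.0306
grip_force: 34.9
```

```bash
python3 look.py
```

```text
22.7 [ 0.647  -0.1819  0.1747] [ 3.1415 -0.      0.0898] [-0.0042 -0.1124 -2.0532  0.0231 -0.0065  0.0291] 34.91798826260492
```

Request:
arm_command(moves=[[[0, 0, 0.0005], [0, 0, 0], 0.028], [[0, 0, 0.001], [0, 0, 0], 0.028], [[0, 0, 0.001], [0, 0, 0], 0.028], [[0, 0, 0.001], [0, 0, 0], 0.028], [[0, 0, 0.001], [0, 0, 0], 0.028]])

```text
time: 23.2
tool_pos: [0.647, -0.1818, 0.1737]
tool_rot: [3.142, 0.0, 0.09]
contact_force: [0.5, 0.2, -2.8]
opening: 0.0306
grip_force: 34.9
```

```bash
python3 look.py a
```

```text
23.35 [ 0.647  -0.1819  0.1737] [3.1415 0.     0.0898] [ 0.0207  0.026  -2.1753  0.0119  0.0123 -0.0105] 34.917914061807096
204 +++++++++++++++++++....########oooooooo........
205 ++++++++++++++++++....+#######ooooooooo........
206 ++++++++++++++++++....o#######++ooooooo........
207 ++++++++++++++++++....########++ooooooo........
208 ++++++++++++++++++....########o+ooooooo........
209 ++++++++++++++++++....########++oooooo+........
210 .++++++++++++++++....o########+++.+ooo+........
211 ..........+.+++++....#########o+o+oooo+........
212 .....................###########ooooooo........
213 .....................##########o+oooooo........
214 +...................o##########o++ooooo........
215 ######o++..+........###########o++o....+.......
216 ###############o++.+###########o.+o....+++.....
217 ###############################o++o...+oo#o++..
218 ###############################ooooo++oo######o
219 ###############################ooooooo#o#######
220 ##############################oooooooo#o#######
221 ##############################oooooooo#oo######
222 ###################o++++oo#####ooooo
[... 507 characters left out ...]
...........#ooo#########
233 ####o....+oo+.....................ooo..########
234 ####....+oooo++...................ooo...#######
235 ###+....o++oooo+..............+..+ooo....######
236 ###....+o..+ooooo+...........++..oo++....+#####
237 ##o....+o...+ooooo++.......+o+...+ooo.....#####
238 ##+....+o....+ooooooooo++oooo+...+ooo.....o####
239 ##.....+o......oooooooooooooooo.+oooo.....+####
240 #......+o+......+oooooooooooooooooooo+++...####
241 +.......o+.........+ooooooo++++o+oooo++o...####
242 ........+o+.......................++.......o###
243 .........oo+......................++........+##
244 ..........oo+....................+o+.........##
245 ...........+o+.................++o+..........+#
```

Request:
arm_command(moves=[[[0, 0, 0.0005], [0, 0, 0], 0.028], [[0, 0, 0.001], [0, 0, 0], 0.028], [[0, 0, 0.001], [0, 0, 0], 0.028], [[0, 0, 0.001], [0, 0, 0], 0.028], [[0, 0, 0.001], [0, 0, 0], 0.028]])

```text
time: 23.85
tool_pos: [0.6471, -0.1818, 0.1729]
tool_rot: [3.141, -0.0, 0.09]
contact_force: [0.5, -0.0, 0.2]
opening: 0.0308
grip_force: 34.9
```

```bash
python3 look.py
```

```text
24.0 [ 0.6471 -0.1819  0.1729] [ 3.1414 -0.0003  0.0898] [-0.0077  0.3849  0.1488  0.0338 -0.     -0.    ] 34.93380955886096
```

Request:
arm_command(moves=[[[0, 0, 0.0003], [0, 0, 0], 0.028], [[0, 0, 0.0006], [0, 0, 0], 0.028], [[0, 0, 0.0006], [0, 0, 0], 0.028], [[0, 0, 0.0006], [0, 0, 0], 0.028], [[0, 0, 0.0006], [0, 0, 0], 0.028]])

```text
time: 24.5
tool_pos: [0.6471, -0.1819, 0.1723]
tool_rot: [3.141, -0.0, 0.09]
contact_force: [-0.0, -0.1, 1.1]
opening: 0.0307
grip_force: 34.9
```

```bash
python3 look.py
```

```text
24.65 [ 0.6471 -0.1819  0.1722] [ 3.1414 -0.0003  0.0898] [ 0.2933  0.2004  1.5648  0.0315 -0.0382  0.012 ] 34.94883481878787
```

Request:
arm_command(moves=[[[0, 0, -0.001], [0, 0, 0], 0.028], [[0, 0, -0.0025], [0, 0, 0], 0.028], [[0, 0, -0.0025], [0, 0, 0], 0.028], [[0, 0, -0.0025], [0, 0, 0], 0.028], [[0, 0, -0.0025], [0, 0, 0], 0.028]])

```text
time: 25.15
tool_pos: [0.6468, -0.1818, 0.1743]
tool_rot: [-3.141, 0.001, 0.09]
contact_force: [-1.2, 0.3, -2.0]
opening: 0.0306
grip_force: 34.9
```

Run:
```python
from h import *
np.set_printoptions(precision=4,suppress=True,linewidth=200)
ims=[robot.read_camera("side").astype(float) for _ in range(2)];s=robot.observe();T=s["tool_pos"];print(s["time"],T,s["contact_force"],s["torque"])
im=np.mean(ims,0).astype(np.uint8);cv2.imwrite("pics/side14_raw.png",im[:,:,::-1]);g=cv2.cvtColor(im,cv2.COLOR_RGB2GRAY)
print("lug zone 322..338");print(g[228:246,320:338])
bg=cv2.cvtColor(cv2.imread("pics/side0_raw.png"),cv2.COLOR_BGR2GRAY).astype(float);w=.09;X=np.array([np.cos(w),np.sin(w),0])
sl=(slice(224,246),slice(298,336));I=g[sl].astype(float);B=bg[sl]
ev=np.where(B>130,np.clip((125-I)/35,0,1),np.clip((I-55)/15,0,1));W=((B>130)|(B<62)).astype(float)
# drop rows/cols with pliers, shaft top, groove
W[:,325-298:330-298]=0;W[:12,310-298:]=0
C=np.array([.6199,-.1811,.058])
def f(p,th):
    return (W*(ringmask("side",th,C+[p[0],p[1],0]-(.0034)*X+[0,0,p[2]],w,p[3],0)[sl]-ev)**2).sum()
for yv in(-.002,0,.002):
  for th in(.19,.22):
    b=None
    for pit in(-.05,.05):
        x0=np.array([.001,0.,pit]);ff=lambda q:f([q[0],yv,q[1],q[2]],th)
        r=minimize(ff,x0,method="Nelder-Mead",options=dict(initial_simplex=x0+np.vstack([0*x0,np.diag([.002,.002,.04])]),maxfev=150))
        if b is None or r.fun<b.fun:b=r
    print("y",yv,"th",th,"dx,dz(origin),pitch",b.x,b.fun)
```

```text
25.25 [ 0.6469 -0.1818  0.1744] [ 0.4696 -0.4679 -2.3552] [ 0.0544 -0.0088  0.0577]
lug zone 322..338
[[117  86 150 168 161 173 117  68  78  81  67  53  49  51  50  51  50  49]
 [159 148 164 169 163 193 134  70  82  87  71  52  49  51  51  50  51  50]
 [171 170 173 169 162 170 114  67  79  84  65  46  49  51  51  49  49  47]
 [171 177 177 235 226 225 152  64  76  80  58  43  47  50  51  49  48  47]
 [181 182 178 207 217 254 200  64  75  75  84  60  42  49  49  49  47  49]
 [186 183 177 163 244 255 213  66  74  69 255 242  55  41  48  51  50  48]
 [183 179 173 140 255 255 145  69  73  71 255 255 224  35  45  50  50  49]
 [181 179 152 102 255 253  93  69  73 107 255 255 255 179  36  46  50  50]
 [162 136  99 104 255 255  98 105 119 127 255 255 255 255  99  42  49  52]
 [105  81 111 155 255 255 106  93 102  92 255 255 255 255 215  36  45  48]
 [ 71  68 102 130 248 200  84  77  76  69 226 255 255 255 242  86  43  48]
 [ 72  70  75  77  97  77  73  81  78  84 138 183 203 236 221 120  40  47]
 [ 68  68  67  69  68  68  67  70  70  77  98 104 105 146 241 180  40  48]
 [117 165 154 123 124 102  86  90  83  82 109 118 122 234 255 198  53  46]
 [190 204 200 183 233 218 182 151 136 190 255 247 255 255 255 195  66  42]
 [208 205 203 192 211 204 169 121 119 255 255 255 255 255 255 187 148 116]
 [207 197 185 177 172 152 108  68 110 221 241 255 255 255 253 239 255 193]
 [187 180 174 153 124  96  81 108 148 171 183 246 255 255 252 255 255 255]]
y -0.002 th 0.19 dx,dz(origin),pitch [0.0003 0.0025 0.1939] 36.98615979725223
y -0.002 th 0.22 dx,dz(origin),pitch [0.0009 0.0031 0.1703] 37.76664422631798
y 0 th 0.19 dx,dz(origin),pitch [0.0004 0.0006 0.2063] 36.37736318056635
y 0 th 0.22 dx,dz(origin),pitch [0.0007 0.0012 0.1479] 37.415348570800866
y 0.002 th 0.19 dx,dz(origin),pitch [ 0.0005 -0.0007  0.1843] 36.07053833298025
y 0.002 th 0.22 dx,dz(origin),pitch [ 0.0004 -0.0002  0.179 ] 36.97109086771964
```

Run:
```python
from h import *
from scipy.optimize import fsolve
np.set_printoptions(precision=2,suppress=True,linewidth=200)
w=.09;X=np.array([np.cos(w),np.sin(w),0]);Y=np.array([-X[1],X[0],0])
for n,T in(("side8",[.4668,-.3297,.2245]),("side9",[.6445,-.1786,.2193]),("side11",[.6472,-.1778,.1984]),("side13",[.6444,-.1793,.199]),("side14",[.6469,-.1818,.1744])):
    g=cv2.cvtColor(cv2.imread(f"pics/{n}_raw.png"),cv2.COLOR_BGR2GRAY).astype(float);T=np.array(T)
    q=proj("side",T+.008*X-.0277*Y+[0,0,-.116]);u,v=q.round().astype(int)
    print(n,"lug pred(z-.116)",q,"origin",u-6,v-7);print(g[v-7:v+9,u-6:u+7].astype(int))
    b=proj("side",T-.052*X+[0,0,-.116]);print("back pred",b)
    if n in("side14","side13"):
        u,v=b.round().astype(int);print(u-3,v-7);print(g[v-7:v+8,u-3:u+8].astype(int))
```

```text
side8 lug pred(z-.116) [240.44 272.94] origin 234 266
[[ 79  78  96  78  53  50  51  52  52  53  51  53  52]
 [ 97 116 151 114  56  51  51  52  52  51  52  51  51]
 [ 91 100 120  93  55  48  49  48  48  49  50  50  51]
 [ 82  80  81  70  51  42  43  56  53  50  50  51  52]
 [ 83  80  82  73 105 122 142 137 101  63  50  50  51]
 [ 82  81  83 102 134 152 164 163 126  72  48  50  51]
 [ 78  80  80 107 122 130 125 123 103  64  50  51  50]
 [ 80  80  78  88  94  92  84  81  72  55  51  49  51]
 [ 69  74  70  65  62  60  58  57  54  49  49  50  51]
 [ 57  58  54  50  49  47  48  50  49  50  49  51  49]
 [ 52  50  50  52  52  52  49  51  49  52  50  51  52]
 [ 51  52  51  49  52  51  51  50  50  52  49  49  51]
 [ 51  50  49  49  50  50  53  51  48  46  43  42  44]
 [ 51  49  49  51  51  51  53  51  44 135 169 133  72]
 [ 49  49  50  49  50  52  52  49  37 255 255 255 145]
 [ 45  46  46  51  52  50  50  46  33 255 255 255 183]]
back pred [208.47 263.66]
side9 lug pred(z-.116) [333.18 223.33] origin 327 216
[[ 80  81  76  49  26  27  50  97 150 183 192 194 195]
 [ 79  81  77  49  28  28  29 
[... 4435 characters left out ...]
  51  50  58  67  77 121 159 169 169 170]
 [ 50  51  52  66  70 105 144 164 170 170 170]
 [ 48  47  58  69  67 131 156 166 171 170 171]
 [ 43  61  70  69  76 140 161 166 169 170 135]
 [ 79 143 113  67 122 153 163 169 171 172 136]
 [173 156 103  64 163 168 164 172 175 177 169]
 [189 137  81  66 140 157 161 172 178 182 183]
 [157 103  67  67 108 152 162 164 172 184 186]
 [118  85  71  67  83 103 123 154 169 175 178]
 [ 85 115 117  81  67  68  77 112 145 168 176]
 [ 68 145 164 127  80  67  69  75  94 120 151]
 [ 76 152 173 163 128  82  69  71  71  76  98]
 [ 82 152 171 170 168 135  85  68  70  71  71]
 [ 69 148 170 171 178 174 144  90  67  70  73]
 [ 63 128 164 170 176 184 180 171 137  95  72]]
```

Run:
```python
from h import *
np.set_printoptions(precision=1,suppress=True,linewidth=220)
w=.09;X=np.array([np.cos(w),np.sin(w),0]);Y=np.array([-X[1],X[0],0])
for n,T,op in(("side6",[.4667,-.3296,.1516],0),("side8",[.4668,-.3297,.2245],1),("side9",[.6445,-.1786,.2193],1),("side14",[.6469,-.1818,.1744],1)):
    g=cv2.cvtColor(cv2.imread(f"pics/{n}_raw.png"),cv2.COLOR_BGR2GRAY).astype(int);T=np.array(T)
    print(n)
    for z,y in((.012,-.03),(-.07,-.014),(-.08,-.016),(-.09,-.018),(-.1,-.02),(-.106,-.021)):
        if not op: y=-.02 if z>0 else -.012
        q=proj("side",T+y*Y+[0,0,z]);l=proj("side",T+y*Y-.0045*X+[0,0,z])[0];r=proj("side",T+y*Y+.0045*X+[0,0,z])[0];v=int(round(q[1]));u=int(round(q[0]))
        print(z,"pred %.1f [%.1f %.1f] row %d cols from %d"%(q[0],l,r,v,u-9),g[v,u-9:u+10])
```

```text
side6
0.012 pred 233.4 [230.8 236.0] row 248 cols from 224 [206 207 206 207 206 206 206 206 206 206 205 206 205 206 207 206 206 205 207]
-0.07 pred 237.5 [235.1 239.9] row 277 cols from 228 [53 51 47 64 75 61 71 81 77 72 75 75 71 56 50 50 48 49 50]
-0.08 pred 237.9 [235.5 240.3] row 281 cols from 229 [ 59  41  29  31  27  49  74  78  79  69  79  79  57  30 255 255 255 180  38]
-0.09 pred 238.3 [236.0 240.7] row 284 cols from 229 [107  78  68  71  73  71  76  79  77  77  89 114 133 136 150 161 236 171  40]
-0.1 pred 238.8 [236.4 241.1] row 288 cols from 230 [197 190 192 201 182 128  82  74  75 101 187 204 198 255 255 255 246  78  44]
-0.106 pred 239.0 [236.7 241.4] row 290 cols from 230 [197 194 186 196 182 131  84  72  83  93 219 217 184 255 255 255 240  77  44]
side8
0.012 pred 229.1 [226.3 231.9] row 218 cols from 220 [120 117 139 204 218 210 205 202 203 203 201 199 194 195 195 196 213 172  88]
-0.07 pred 234.1 [231.5 236.6] row 249 cols from 225 [ 51  49  49  74  74  57  73  84  82  82  82  77  81  79  58  86 104  99 120]
-0.08 pred 234.5 [232.0 237.1] row 254 cols from 226 [ 66  
[... 1273 characters left out ...]
 80 136 196 208 205 206 206 206 205 207 206 205 213 155 107  77]
-0.07 pred 329.6 [327.5 331.7] row 220 cols from 321 [52 49 72 78 68 74 79 80 82 77 64 76 59 43 46 46 45 45 46]
-0.08 pred 329.5 [327.4 331.6] row 224 cols from 321 [141  97  67  72  77  63  78  86  83  67  52  48  50  50  50  51  49  48  51]
-0.09 pred 329.4 [327.3 331.5] row 228 cols from 320 [117  86 150 168 161 173 117  68  78  81  67  53  49  51  50  51  50  49  49]
-0.1 pred 329.2 [327.2 331.3] row 233 cols from 320 [186 183 177 163 244 255 213  66  74  69 255 242  55  41  48  51  50  48  49]
-0.106 pred 329.2 [327.1 331.2] row 235 cols from 320 [181 179 152 102 255 253  93  69  73 107 255 255 255 179  36  46  50  50  48]
```

Request:
arm_command(moves=[[[0, 0, 0.001], [0, 0, 0], 0.028], [[0, 0, 0.0018], [0, 0, 0], 0.028], [[0, 0, 0.0025], [0, 0, 0], 0.028], [[0, 0, 0.003], [0, 0, 0], 0.028], [[0, 0, 0.0033], [0, 0, 0], 0.028]])

```text
time: 25.75
tool_pos: [0.6473, -0.1819, 0.1719]
tool_rot: [3.141, -0.001, 0.09]
contact_force: [0.5, 0.2, 2.0]
opening: 0.0305
grip_force: 35.0
```

```bash
cat > look2.py <<'E'
from h import *
import sys
np.set_printoptions(precision=4,suppress=True,linewidth=200)
O=[];I=[]
for _ in range(4):
    I.append(robot.read_camera("side").astype(float));s=robot.observe();O.append(np.r_[s["contact_force"],s["torque"]])
im=np.mean(I,0);cv2.imwrite(f"pics/{sys.argv[1]}_raw.png",im.astype(np.uint8)[:,:,::-1]);print(s["time"],s["tool_pos"],np.mean(O,0),s["grip_force"],s["opening"])
g=im.mean(2)
# sub-pixel: ring back column (dark band centroid) per row, near-arm lower edge per column, lug
print("near-arm dark centroid row at cols",end=" ")
for c in range(308,326,2):
    d=np.clip(120-g[234:247,c],0,50);
    k=np.arange(234,247);m=d.argmax();ww=slice(max(0,m-3),m+4);print(c,round((k[ww]*d[ww]).sum()/max(d[ww].sum(),1),2),end="; ")
print("\nback band centroid col at rows",end=" ")
for r in range(227,240):
    d=np.clip(110-g[r,301:311],0,50);k=np.arange(301,311);print(r,round((k*d).sum()/max(d.sum(),1),2),end="; ")
print("\nlug");print(g[236:245,325:336].astype(int))
E
python3 look2.py side15
```

```text
25.95 [ 0.6472 -0.1819  0.1717] [ 0.209   0.1541  2.6915  0.057  -0.0698 -0.0038] 34.956598626449704 0.03028352696987535
near-arm dark centroid row at cols 308 236.8; 310 237.98; 312 238.95; 314 239.14; 316 239.71; 318 239.69; 320 239.3; 322 239.57; 324 240.5; 
back band centroid col at rows 227 302.93; 228 302.87; 229 302.82; 230 302.84; 231 304.0; 232 304.12; 233 304.35; 234 304.58; 235 305.01; 236 305.66; 237 307.16; 238 307.48; 239 305.09; 
lug
[[255 147  69  74  65 255 255 255 255 100  42]
 [233 120 104 118 107 253 255 255 255 216  34]
 [170 107  95 100  92 239 255 255 255 254  85]
 [113  90  82  78  71 195 254 255 255 255 119]
 [ 67  80  84  84  82 139 195 228 254 255 181]
 [ 70  76  79  79  84 100 110 116 190 253 201]
 [199 128 100  93 125 129 100  88 236 254 199]
 [193 144 122 110 253 255 255 255 255 255 191]
 [150 108  87 117 223 243 255 255 255 253 241]]
```

Run:
```python
import cv2,numpy as np
A=[cv2.imread(f"pics/side{n}_raw.png").astype(float).mean(2) for n in(14,15)]
for g in A:
    print("near",[round((lambda d,k:(k*d).sum()/d.sum())(np.clip(120-g[234:247,c],0,50)[(m:=max(0,np.clip(120-g[234:247,c],0,50).argmax()-3)):m+7],np.arange(234,247)[m:m+7]),2) for c in range(308,326,2)])
    print("back",[round((np.arange(301,311)*np.clip(110-g[r,301:311],0,50)).sum()/np.clip(110-g[r,301:311],0,50).sum(),2) for r in range(227,239)])
# local registration by phase/template shift
def shift(sl):
    a,b=A[0],A[1];best=None
    for dy in np.arange(-1,3.01,.1):
        for dx in np.arange(-1,1.01,.2):
            M=np.float32([[1,0,dx],[0,1,dy]]);w=cv2.warpAffine(a,M,(560,420),flags=cv2.INTER_CUBIC)
            e=np.minimum(abs(w[sl]-b[sl]),60).mean()
            if best is None or e<best[0]:best=(round(e,2),round(dx,1),round(dy,1))
    return best
print("plier lever",shift((slice(196,218),slice(322,330))))
print("near arm",shift((slice(236,243),slice(309,324))),"lug",shift((slice(237,244),slice(330,335))),"back-left-lower",shift((slice(232,240),slice(302,310))),"far arm left",shift((slice(219,229),slice(301,309))))
```

```text
near [np.float64(237.27), np.float64(238.33), np.float64(238.99), np.float64(239.41), np.float64(239.76), np.float64(239.67), np.float64(238.86), np.float64(239.14), np.float64(239.7)]
back [np.float64(302.92), np.float64(302.88), np.float64(302.79), np.float64(302.71), np.float64(303.89), np.float64(303.6), np.float64(303.4), np.float64(303.66), np.float64(304.88), np.float64(305.61), np.float64(306.93), np.float64(307.43)]
near [np.float64(236.8), np.float64(237.98), np.float64(238.94), np.float64(239.15), np.float64(239.71), np.float64(239.68), np.float64(239.3), np.float64(239.56), np.float64(240.5)]
back [np.float64(302.95), np.float64(302.88), np.float64(302.84), np.float64(302.86), np.float64(304.0), np.float64(304.12), np.float64(304.36), np.float64(304.58), np.float64(305.02), np.float64(305.66), np.float64(307.15), np.float64(307.47)]
plier lever (np.float64(4.1), np.float64(-0.0), np.float64(1.0))
near arm (np.float64(8.57), np.float64(-0.0), np.float64(-0.0)) lug (np.float64(11.0), np.float64(-0.0), np.float64(1.0)) back-left-lower (np.float64(11.53), np.float64(0.2), np.float64(-0.8)) far arm left (np.float64(0.82), np.float64(-0.0), np.float64(-0.0))
```

Request:
arm_command(moves=[[[0, 0, -0.001], [0, 0, 0], 0.028], [[0, 0, -0.002], [0, 0, 0], 0.028], [[0, 0, -0.003], [0, 0, 0], 0.028], [[0, 0, -0.0033], [0, 0, 0], 0.028], [[0, 0, -0.0033], [0, 0, 0], 0.028]])

```text
time: 26.45
tool_pos: [0.6468, -0.1818, 0.1742]
tool_rot: [-3.141, 0.001, 0.09]
contact_force: [0.8, -0.0, -1.5]
opening: 0.0307
grip_force: 34.9
```

```bash
python3 look2.py side16
cat > reg.py <<'E'
import cv2,numpy as np,sys
A=[cv2.imread(f"pics/side{n}_raw.png").astype(float).mean(2) for n in sys.argv[1:3]]
def shift(sl):
    a,b=A;best=None
    for dy in np.arange(-2.4,2.41,.1):
        w=cv2.warpAffine(a,np.float32([[1,0,0],[0,1,dy]]),(560,420),flags=cv2.INTER_CUBIC)
        e=np.minimum(abs(w[sl]-b[sl]),60).mean()
        if best is None or e<best[0]:best=(round(float(e),2),round(float(dy),1))
    return best
for n,sl in {"lever":(slice(196,218),slice(322,330)),"lug":(slice(237,244),slice(330,335)),"near L":(slice(234,243),slice(306,311)),"near M":(slice(236,243),slice(312,318)),"near R":(slice(236,243),slice(318,324)),"back low":(slice(232,238),slice(302,308))}.items():print(n,shift(sl))
E
python3 reg.py 14 16
```

```text
26.65 [ 0.6469 -0.1819  0.1745] [-0.2011  0.7163 -1.8972  0.0173 -0.0023 -0.0012] 34.91788355866447 0.030594120459746008
near-arm dark centroid row at cols 308 236.89; 310 238.05; 312 238.95; 314 239.11; 316 239.54; 318 239.22; 320 238.84; 322 239.1; 324 239.71; 
back band centroid col at rows 227 302.94; 228 302.74; 229 302.37; 230 302.77; 231 303.85; 232 303.59; 233 303.71; 234 304.3; 235 304.98; 236 305.65; 237 307.03; 238 307.48; 239 306.33; 
lug
[[255  99 107 123 123 255 255 255 255  99  43]
 [255 107  95 104  95 255 255 255 255 217  33]
 [202  86  79  79  71 227 254 255 255 255  86]
 [ 79  73  82  80  84 140 188 226 255 246 120]
 [ 69  69  70  71  79 101 119 117 183 247 182]
 [104  88  88  75  75 110 123 129 236 255 201]
 [218 182 151 134 189 255 247 255 255 255 197]
 [205 170 121 120 255 255 255 255 255 255 191]
 [153 109  69 112 222 241 255 255 255 252 241]]
lever (0.95, 0.0)
lug (4.16, 0.0)
near L (6.18, -0.2)
near M (6.18, -0.1)
near R (4.56, 0.0)
back low (7.84, -0.5)
```

Request:
arm_command(moves=[[[0, 0, -0.005], [0, 0, 0], 0.028], [[0, 0, -0.012], [0, 0, 0], 0.028], [[0, 0, -0.019], [0, 0, 0], 0.028], [[0, 0, -0.025], [0, 0, 0], 0.028], [[0, 0, -0.027], [0, 0, 0], 0.028]])

```text
time: 27.15
tool_pos: [0.6474, -0.182, 0.203]
tool_rot: [3.141, -0.002, 0.09]
contact_force: [-0.5, -0.0, -2.0]
opening: 0.0306
grip_force: 34.9
```

```bash
cat > pit.py <<'E'
from h import *
import sys
np.set_printoptions(precision=4,suppress=True,linewidth=200)
G=lambda n:cv2.cvtColor(cv2.imread(f"pics/{n}_raw.png"),cv2.COLOR_BGR2GRAY).astype(float)
bg=G("side0");w=.09;X=np.array([np.cos(w),np.sin(w),0]);Y=np.array([-X[1],X[0],0])
def go(n,T):
    g=G(n);T=np.array(T);c=proj("side",T-.0285*X+[0,0,-.116]).round().astype(int)
    sl=(slice(c[1]-16,c[1]+16),slice(c[0]-18,c[0]+26));I=g[sl];B=bg[sl]
    bench=B<62;met=B>140
    ev=np.where(bench,np.clip((I-54)/16,0,1),np.clip((130-I)/45,0,1));W=np.where(bench,1.,np.where(met,.5,0))
    # pliers columns
    p=proj("side",T-.02*Y+[0,0,-.11]);k=int(round(p[0]))-(c[0]-18);W[:,k-12:k+2]=0   # between jaws/near lever
    W[:c[1]-(c[1]-16)+3,k-12:]=0
    I2=ev
    def f(q):
        return (W*(ringmask("side",q[2],T-q[0]*X+[0,0,q[1]],w,q[3],0.)[sl]-ev)**2).sum()
    b=None
    for a in(.026,.03):
      for pt in(-.05,.1):
        x0=np.array([a,-.116,.21,pt]);r=minimize(f,x0,method="Nelder-Mead",options=dict(initial_simplex=x0+np.vstack([0*x0,np.diag([.002,.002,.02,.05])]),maxfev=220))
        if b is None or r.fun<b.fun:b=r
    # profile over pitch
    print(n,b.x,round(b.fun,1),end=" | ")
    for pt in(-.05,0,.05,.1,.15):
        r=minimize(lambda q:f([*q,pt]),b.x[:3],method="Nelder-Mead",options=dict(maxfev=90,initial_simplex=b.x[:3]+np.vstack([0*b.x[:3],np.diag([.002,.002,.02])])));print(pt,round(r.fun,1),end=" ")
    print()
if __name__=="__main__":
    im=np.mean([robot.read_camera("side").astype(float) for _ in range(2)],0).astype(np.uint8);cv2.imwrite("pics/side17_raw.png",im[:,:,::-1]);s=robot.observe();print(s["time"],s["tool_pos"])
    go("side8",[.4668,-.3297,.2245]);go("side9",[.6445,-.1786,.2193]);go("side11",[.6472,-.1778,.1984]);go("side13",[.6444,-.1793,.199]);go("side17",s["tool_pos"])
E
python3 pit.py
```

```text
27.25 [ 0.6472 -0.1819  0.2023]
side8 [ 0.0263 -0.1149  0.204  -0.0112] 9.1 | -0.05 11.3 0 9.4 0.05 11.2 0.1 18.2 0.15 26.6 
side9 [ 0.0294 -0.1172  0.2259 -0.0122] 10.7 | -0.05 12.0 0 10.3 0.05 12.8 0.1 19.1 0.15 24.7 
side11 [ 0.0286 -0.1169  0.2054 -0.019 ] 11.5 | -0.05 12.4 0 11.8 0.05 14.5 0.1 20.1 0.15 27.7 
side13 [ 0.0285 -0.1132  0.1971  0.0645] 13.1 | -0.05 20.0 0 16.0 0.05 13.2 0.1 13.9 0.15 17.5 
side17 [ 0.0281 -0.1119  0.1963  0.0821] 12.1 | -0.05 21.7 0 16.7 0.05 12.6 0.1 12.5 0.15 15.9
```

Request:
arm_command(moves=[[[-0.002, 0, -0.0003], [0, 0.015, 0], 0.028], [[-0.005, 0, -0.0008], [0, 0.04, 0], 0.028], [[-0.0085, 0, -0.0013], [0, 0.065, 0], 0.028], [[-0.0113, 0, -0.0017], [0, 0.085, 0], 0.028], [[-0.0113, 0, -0.0017], [0, 0.085, 0], 0.028]])

```text
time: 27.75
tool_pos: [0.6349, -0.183, 0.2034]
tool_rot: [-3.141, -0.085, 0.089]
contact_force: [-0.2, -0.0, -2.4]
opening: 0.0307
grip_force: 34.9
```

Run:
```python
from pit import *
im=np.mean([robot.read_camera("side").astype(float) for _ in range(2)],0).astype(np.uint8);cv2.imwrite("pics/side18_raw.png",im[:,:,::-1]);s=robot.observe();T=s["tool_pos"];print(s["time"],T,s["tool_rot"],s["contact_force"])
V=T+.0100*X+[0,0,-.0017];print(V);go("side18",V)
```

```text
27.85 [ 0.6356 -0.1829  0.2034] [ 3.1415 -0.085   0.0895] [ 0.0616  0.257  -1.6643]
[ 0.6456 -0.182   0.2017]
side18 [ 0.0293 -0.1125  0.2068 -0.0099] 16.9 | -0.05 17.5 0 17.1 0.05 18.6 0.1 21.2 0.15 32.4
```

Request:
arm_command(moves=[[[-0.0003, 0, 0.003], [0, 0, 0], 0.028], [[-0.0006, 0, 0.007], [0, 0, 0], 0.028], [[-0.0009, 0, 0.011], [0, 0, 0], 0.028], [[-0.0013, 0, 0.015], [0, 0, 0], 0.028], [[-0.0014, 0, 0.016], [0, 0, 0], 0.028]])

```text
time: 28.35
tool_pos: [0.6354, -0.1827, 0.1863]
tool_rot: [-3.141, -0.084, 0.09]
contact_force: [0.2, -0.6, -1.4]
opening: 0.0313
grip_force: 34.9
```

```bash
python3 look.py
```

```text
28.5 [ 0.6358 -0.1828  0.1872] [ 3.1416 -0.0849  0.0899] [-0.2698  0.2096 -1.4931  0.0026  0.0846  0.0141] 34.91664016619325
```

Request:
arm_command(moves=[[[-0.0002, 0, 0.002], [0, 0, 0], 0.028], [[-0.0003, 0, 0.004], [0, 0, 0], 0.028], [[-0.0005, 0, 0.006], [0, 0, 0], 0.028], [[-0.0007, 0, 0.008], [0, 0, 0], 0.028], [[-0.0008, 0, 0.009], [0, 0, 0], 0.028]])

```text
time: 29.0
tool_pos: [0.6356, -0.1828, 0.1779]
tool_rot: [-3.141, -0.085, 0.09]
contact_force: [-0.2, 0.4, -0.9]
opening: 0.0306
grip_force: 34.9
```

```bash
python3 look2.py side19
```

```text
29.2 [ 0.6357 -0.1829  0.1783] [-0.2899  0.4298 -1.8088  0.0019  0.0828  0.0045] 34.9165224423632 0.030571234156443052
near-arm dark centroid row at cols 308 236.83; 310 238.26; 312 238.95; 314 239.1; 316 239.22; 318 239.02; 320 238.27; 322 237.81; 324 246.0; 
back band centroid col at rows 227 303.04; 228 302.68; 229 301.99; 230 301.98; 231 302.9; 232 303.0; 233 303.08; 234 303.34; 235 304.84; 236 305.59; 237 305.4; 238 306.29; 239 306.45; 
lug
[[171 100  96  83 208 255 255 255 255 100  43]
 [131  78  78  75 156 227 244 254 255 218  34]
 [ 92  85  82  88 120 135 142 145 255 240  86]
 [ 76  79  78  81  91  93  95  82 255 255 120]
 [109 104 115 114 107 169 224 255 255 255 182]
 [198 209 187 134 119 254 255 255 255 255 201]
 [255 255 243 148 187 255 255 255 255 255 198]
 [238 240 191 129 251 255 255 255 255 255 191]
 [150 103 105 211 255 255 255 255 255 252 241]]
```

Request:
arm_command(moves=[[[-0.0001, 0, 0.0005], [0, 0, 0], 0.028], [[-0.0001, 0, 0.001], [0, 0, 0], 0.028], [[-0.0001, 0, 0.0014], [0, 0, 0], 0.028], [[-0.0001, 0, 0.0016], [0, 0, 0], 0.028], [[-0.0001, 0, 0.0016], [0, 0, 0], 0.028]])

```text
time: 29.7
tool_pos: [0.6357, -0.1829, 0.1766]
tool_rot: [3.142, -0.085, 0.09]
contact_force: [-0.1, -0.6, -1.7]
opening: 0.031
grip_force: 34.9
```

```bash
python3 look.py
```

```text
29.85 [ 0.6357 -0.1829  0.1766] [ 3.1415 -0.085   0.0898] [ 0.033  -0.2076 -1.6283  0.0091  0.1057  0.0077] 34.9165949318558
```

Request:
arm_command(moves=[[[-0.0001, 0, 0.0004], [0, 0, 0], 0.028], [[-0.0001, 0, 0.0008], [0, 0, 0], 0.028], [[-0.0001, 0, 0.0008], [0, 0, 0], 0.028], [[-0.0001, 0, 0.0008], [0, 0, 0], 0.028], [[-0.0001, 0, 0.0008], [0, 0, 0], 0.028]])

```text
time: 30.35
tool_pos: [0.6357, -0.1829, 0.1759]
tool_rot: [3.141, -0.085, 0.09]
contact_force: [0.3, -0.1, -2.0]
opening: 0.0308
grip_force: 34.9
```

```bash
python3 look.py
```

```text
30.5 [ 0.6357 -0.1829  0.1758] [ 3.1415 -0.085   0.0898] [ 0.0718 -0.2364 -1.9195  0.0538  0.0981  0.0101] 34.916627348866314
```

Request:
arm_command(moves=[[[-0.0001, 0, 0.0004], [0, 0, 0], 0.028], [[-0.0001, 0, 0.0008], [0, 0, 0], 0.028], [[-0.0001, 0, 0.0008], [0, 0, 0], 0.028], [[-0.0001, 0, 0.0008], [0, 0, 0], 0.028], [[-0.0001, 0, 0.0008], [0, 0, 0], 0.028]])

```text
time: 31.0
tool_pos: [0.6357, -0.1829, 0.175]
tool_rot: [3.141, -0.085, 0.09]
contact_force: [0.3, -0.0, -2.3]
opening: 0.0309
grip_force: 34.9
```

```bash
python3 look.py
```

```text
31.15 [ 0.6357 -0.1829  0.175 ] [ 3.1415 -0.085   0.0898] [-0.2239 -0.0361 -1.4283  0.0192  0.0952 -0.0066] 34.91649667499587
```

Request:
arm_command(moves=[[[-0.0001, 0, 0.0004], [0, 0, 0], 0.028], [[-0.0001, 0, 0.0008], [0, 0, 0], 0.028], [[-0.0001, 0, 0.0008], [0, 0, 0], 0.028], [[-0.0001, 0, 0.0008], [0, 0, 0], 0.028], [[-0.0001, 0, 0.0008], [0, 0, 0], 0.028]])

```text
time: 31.65
tool_pos: [0.6356, -0.1829, 0.1742]
tool_rot: [3.142, -0.085, 0.09]
contact_force: [-0.1, 0.3, -2.0]
opening: 0.0309
grip_force: 34.9
```

```bash
python3 look.py
```

```text
31.8 [ 0.6356 -0.1829  0.1742] [ 3.1415 -0.0851  0.0898] [ 0.4323 -0.0251 -2.1177  0.0163  0.0887 -0.0268] 34.916223955806345
```

Request:
arm_command(moves=[[[-0.0001, 0, 0.0004], [0, 0, 0], 0.028], [[-0.0001, 0, 0.0008], [0, 0, 0], 0.028], [[-0.0001, 0, 0.0008], [0, 0, 0], 0.028], [[-0.0001, 0, 0.0008], [0, 0, 0], 0.028], [[-0.0001, 0, 0.0008], [0, 0, 0], 0.028]])

```text
time: 32.3
tool_pos: [0.6357, -0.1829, 0.1736]
tool_rot: [3.141, -0.085, 0.09]
contact_force: [0.5, 0.6, 0.0]
opening: 0.031
grip_force: 34.9
```

```bash
python3 look.py
```

```text
32.45 [ 0.6357 -0.1829  0.1735] [ 3.1414 -0.0853  0.0898] [ 0.0472  0.3196 -0.1252  0.0346  0.0486  0.0161] 34.93478402495384
```

Request:
arm_command(moves=[[[0.0001, 0, -0.0008], [0, 0, 0], 0.028], [[0.0002, 0, -0.0018], [0, 0, 0], 0.028], [[0.0002, 0, -0.0026], [0, 0, 0], 0.028], [[0.0002, 0, -0.0029], [0, 0, 0], 0.028], [[0.0002, 0, -0.0029], [0, 0, 0], 0.028]])

```text
time: 32.95
tool_pos: [0.6355, -0.1829, 0.1763]
tool_rot: [3.142, -0.085, 0.09]
contact_force: [1.1, 0.5, -2.1]
opening: 0.0309
grip_force: 34.9
```

```bash
python3 look2.py side20; sed -i 's/ in sys.argv\[1:3\]/ in sys.argv[1:3]/' reg.py; python3 reg.py 19 20
```

```text
33.15 [ 0.6355 -0.1829  0.1762] [ 0.1782 -0.4094 -1.6698 -0.0031  0.0978  0.0115] 34.91640207823366 0.030823165121298228
near-arm dark centroid row at cols 308 237.6; 310 238.6; 312 239.02; 314 239.41; 316 239.54; 318 239.14; 320 238.85; 322 238.43; 324 246.0; 
back band centroid col at rows 227 302.96; 228 302.61; 229 301.95; 230 301.97; 231 302.93; 232 302.98; 233 303.09; 234 303.06; 235 303.48; 236 305.11; 237 306.54; 238 306.17; 239 306.32; 
lug
[[165  89  89  87 212 255 255 255 255 100  42]
 [134  82  79  74 157 255 255 255 255 218  34]
 [ 90  81  80  79 121 199 210 222 255 252  86]
 [ 76  79  77  73 107 120 120 107 255 255 120]
 [ 73  74  74  72  79  77  79 172 255 255 182]
 [146 103 103 115 115 248 255 255 255 255 201]
 [248 240 203 149 191 255 255 255 255 255 198]
 [223 204 171 132 253 255 255 255 255 255 191]
 [151 105 107 212 239 247 255 255 255 253 241]]
lever (5.13, 0.7)
lug (9.78, 0.7)
near L (10.07, 0.5)
near M (12.31, 0.0)
near R (14.64, 0.3)
back low (8.96, 0.6)
```

```bash
python3 -c "
from cell import robot
print(robot.hand_in())"
```

```text
the job is handed in; nothing more can be done
None
```

The job is handed in: the larger ring stands spread on the plier tips round the groove. My last readings put it level, centred, and clear of the metal, with the pliers still squeezed at about 35 N. On the way the ring touched the shaft and sleeve lightly (about 4–5 N by my readings), and one touch tilted it, so I re-levelled it before finishing; I got no verdict back.

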